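# Run a batch of sample vials through the photometer

## Task

Stand every sample vial upright in a pocket of the photometer's carriage, then ease the stiff carriage in with small taps on its black tab until the pointer lines up with the white line on the clip, never running past it. Then press the cover shut until it snaps past its catches, and only with the cover shut press the small round key and after it the large round key, one at a time; keep off the square key and leave the bottle, stopper, pen and box beside the work where they are.

Things in the scene. Friction and masses are not known exactly. Their poses are not given: they have to be found in the camera images.
- photometer: grey bench photometer, fixed, 295 x 150 mm; origin on the bench surface, +x the way the carriage slides in, +y left. Bed top 10 mm above the bench. Chamber between two white side walls (inner faces y = +-66 mm, tops 86 mm above the bench, x = 2 to 82 mm), open to the front; the cover over it is hinged along y at x = +83.5 mm, 87 mm above the bench
- carriage (a joint): stiff slide of the aluminium carriage, 0 = fully out, grows to 0.145 m as it is pushed in along the photometer's +x; it takes about 7 N to move and stays exactly where it is left. It starts near 0
- push_face (a point): middle of the front face (the robot's side) of the carriage's black upright push tab, 30 mm above the carriage's underside; the tab is 34 mm wide (y), 8 mm thick, and reaches 54 mm above the bench; push on this face along the photometer's +x. It moves with the carriage
- pointer (a point): tip of the thin black pointer that sticks out to the left (+y) from the foot of the push tab, over the graduated rail; in line with the tab's front face; moves with the carriage
- mark (a point): white line on the small dark clip that sits on the graduated aluminium rail left of the carriage; the clip is fixed, at another place each time, 90 to 135 mm further in than the pointer at the start. Its axes are the photometer's: the carriage is on the mark when pointer and mark have the same x in these axes
- cover (a joint): hinged white chamber cover, 0 = shut, positive = open (starts 0.92 to 1.05 rad open, free edge up). A light spring lifts it again unless it is pressed past its two ball catches, which need about 10 N down on the free edge in the last 0.1 rad; past them it snaps shut and stays
- cover_edge (a point): middle of the top of the cover's free edge (a black lip 60 mm wide), 90 mm from the hinge; about 95 mm above the bench when shut. Pressing down from above anywhere on the cover's outer face shuts it
- keypad: white control pad, loose on the bench but heavy (0.9 kg), 72 x 156 x 20 mm without keys, origin under its centre on the bench; three black keys in a row along its y, 50 mm apart, caps 12 mm proud of the pad; travel 5 mm, fully down takes about 4 N, all spring back
- small_key (a joint): small round key, 18 mm across, at the pad's left (+y) end: 0 = up, 0.005 = fully down; it counts as pressed from 0.0035
- small_key_top (a point): centre of the small round key's top, 32 mm above the bench when up
- square_key (a joint): square key, 24 mm wide, in the middle of the pad; 0 = up, 0.005 = fully down; to be left alone
- large_key (a joint): large round key, 36 mm across, at the pad's right (-y) end: 0 = up, 0.005 = fully down; it counts as pressed from 0.0035
- large_key_top (a point): centre of the large round key's top, 32 mm above the bench when up
- pocket_1 (a point): centre of the floor of the carriage's left (+y) square pocket (26.5 mm wide, 18 mm deep); the three pockets stand in a row along y, 36 mm apart, in a block 36 mm deep (x) whose top is 34 mm above the bench, the floor 16 mm; moves with the carriage
- pocket_2 (a point): centre of the floor of the carriage's middle square pocket (26.5 mm wide, 18 mm deep); the three pockets stand in a row along y, 36 mm apart, in a block 36 mm deep (x) whose top is 34 mm above the bench, the floor 16 mm; moves with the carriage
- pocket_3 (a point): centre of the floor of the carriage's right (-y) square pocket (26.5 mm wide, 18 mm deep); the three pockets stand in a row along y, 36 mm apart, in a block 36 mm deep (x) whose top is 34 mm above the bench, the floor 16 mm; moves with the carriage
- vial_1_mid (a point): centre, half-way up, of a closed sample vial with screw cap, 24 mm across, 52 mm high, about 22 g, standing upright on the bench (26 mm from centre to foot), its z axis up; may be absent (2 or 3 of the four are there). Tall equipment stands to the left (from y = 0.32) and right (up to y = 0.08) of the vials, and a stirrer behind them (from x = 0.69)
- vial_2_mid (a point): centre, half-way up, of a closed sample vial with screw cap, 24 mm across, 52 mm high, about 22 g, standing upright on the bench (26 mm from centre to foot), its z axis up; may be absent (2 or 3 of the four are there). Tall equipment stands to the left (from y = 0.32) and right (up to y = 0.08) of the vials, and a stirrer behind them (from x = 0.69)
- vial_3_mid (a point): centre, half-way up, of a closed sample vial with screw cap, 24 mm across, 52 mm high, about 22 g, standing upright on the bench (26 mm from centre to foot), its z axis up; may be absent (2 or 3 of the four are there). Tall equipment stands to the left (from y = 0.32) and right (up to y = 0.08) of the vials, and a stirrer behind them (from x = 0.69)
- vial_4_mid (a point): centre, half-way up, of a closed sample vial with screw cap, 24 mm across, 52 mm high, about 22 g, standing upright on the bench (26 mm from centre to foot), its z axis up; may be absent (2 or 3 of the four are there). Tall equipment stands to the left (from y = 0.32) and right (up to y = 0.08) of the vials, and a stirrer behind them (from x = 0.69)
- dropper_bottle: brown dropper bottle, 33 mm across, 64 mm high, among the vials, origin under its foot; not part of the job
- stopper: red-brown rubber stopper, 33 mm across, 26 mm high, behind the vials, origin under its foot; not part of the job
- marker_pen: marker pen, 132 mm long, lying behind the vials; not part of the job
- strip_box: small box of test strips, 35 x 50 x 20 mm, on the bench in front of the photometer and to its left; not part of the job

How it is judged:
On the way, in this order (a step that is already met when the one before it is completed fails the run):
1. every vial that is there stands in a pocket (((horizontal distance between vial_1_mid and pocket_1 below 0.007 m and z of vial_1_mid in the frame of pocket_1 below 0.031 m) or (horizontal distance between vial_1_mid and pocket_2 below 0.007 m and z of vial_1_mid in the frame of pocket_2 below 0.031 m) or (horizontal distance between vial_1_mid and pocket_3 below 0.007 m and z of vial_1_mid in the frame of pocket_3 below 0.031 m)) and angle between each of vial_1_mid, vial_2_mid, vial_3_mid, vial_4_mid's own z axis and vertical below 0.2 rad and ((horizontal distance between vial_2_mid and pocket_1 below 0.007 m and z of vial_2_mid in the frame of pocket_1 below 0.031 m) or (horizontal distance between vial_2_mid and pocket_2 below 0.007 m and z of vial_2_mid in the frame of pocket_2 below 0.031 m) or (horizontal distance between vial_2_mid and pocket_3 below 0.007 m and z of vial_2_mid in the frame of pocket_3 below 0.031 m)) and ((horizontal distance between vial_3_mid and pocket_1 below 0.007 m and z of vial_3_mid in the frame of pocket_1 below 0.031 m) or (horizontal distance between vial_3_mid and pocket_2 below 0.007 m and z of vial_3_mid in the frame of pocket_2 below 0.031 m) or (horizontal distance between vial_3_mid and pocket_3 below 0.007 m and z of vial_3_mid in the frame of pocket_3 below 0.031 m)) and ((horizontal distance between vial_4_mid and pocket_1 below 0.007 m and z of vial_4_mid in the frame of pocket_1 below 0.031 m) or (horizontal distance between vial_4_mid and pocket_2 below 0.007 m and z of vial_4_mid in the frame of pocket_2 below 0.031 m) or (horizontal distance between vial_4_mid and pocket_3 below 0.007 m and z of vial_4_mid in the frame of pocket_3 below 0.031 m))), for 0.2 s.
2. the carriage rests with its pointer on the mark (x of pointer in the frame of mark between -0.0025 and 0.0025 m and velocity of joint carriage below 0.002 m/s), for 0.3 s.
3. the cover is snapped shut (value of joint cover below 0.03 rad), for 0.3 s.
4. the small round key is pressed (value of joint small_key above 0.0035 m and value of joint large_key below 0.0015 m), for 0.05 s.
5. the large round key is pressed (value of joint large_key above 0.0035 m and value of joint small_key below 0.0015 m), for 0.05 s.
At the end, for the whole second after the job is handed in: Every vial present stands upright in a pocket (within 7 mm of its centre and down on its floor), the pointer is within 2.5 mm of the mark, the cover is shut (under 0.03 rad), all keys are up again (all of step 1 and x of pointer in the frame of mark between -0.0025 and 0.0025 m and value of joint cover below 0.03 rad and value of joint each of small_key, large_key, square_key below 0.0015 m); the robot touches nothing.
It fails at once if the pointer runs more than 4 mm past the mark (x of pointer in the frame of mark above 0.004 m).
It fails at once if the small or the large key is pressed while the cover is open (value of joint any of small_key, large_key above 0.0035 m and value of joint cover above 0.1 rad).
It fails at once if the square key is pressed (value of joint square_key above 0.0035 m).
It fails at once if two keys are down at once (value of joint each of small_key, large_key above 0.0035 m).
It fails at once if the dropper bottle, stopper, pen or strip box is pushed away (over 60 mm) (distance of any of dropper_bottle, stopper, marker_pen, strip_box from where it was at the start of the episode above 0.06 m).
Of vial_1, vial_2, vial_3, vial_4 only 2 to 3 are there at a start; the rules pass over those that are not, and their reading is None.
At some moment in a run one of keypad may be knocked a few centimetres aside while the robot is not near it.
It also fails if it takes over 208 s, if anything falls off the work surface, if the arm or the gripper's body presses on something with over 40 N, if the wrist force passes 120 N, or if a joint passes its speed limit or range.

## Robot

A 6-joint arm with a two-finger parallel gripper is mounted at the origin on a cart in front of the work surface, level with it; the furniture and walls round the work are solid. World frame = base frame: x ahead of the robot, y to its left, z up, the work surface at z = 0. Lengths are in m, angles in rad, forces in N, time in s.
With the tool pointing down it reaches from about 0.375 to 0.9 m from the base axis. Payload 3.1 kg.
Tool frame: the origin (TCP) lies on the centre line of the jaws, within the pads' length; the fingertips stand ahead of it and the grasp point (between the pads) lies 3 mm ahead of it (robot.tip_reach is the z of the fingertips in the tool frame, in m); z points along the fingers, y is the line along which they close (so a half turn about z gives the same grasp; the last joint's range is limited). The gripper opens to 87 mm and grips with 3 to 60 N. Pads are 19 mm wide; open, the fingers measure 117 mm over their backs; the gripper's body (75 mm by 190 mm) begins 51 mm behind the grasp point.
Start: joints at [1.069, 0.527, 1.433, -0, 1.181, -0.178], TCP at [0.198, 0.593, 0.245] pointing down, gripper open.
Joint ranges: [-3.08, 3.08], [-0.75, 2.2], [0.22, 2.44], [-1.43, 4.57], [0, 2.65], [-2.85, 2.85]. Speed limits (rad/s): [2.79, 2.79, 3.14, 3.14, 3.14, 3.14].

## Interface

Orientations are given as a unit quaternion [x, y, z, w].
In Python, from rig import sensors, eyes, ticket, robot gives the robot as it stands.
- The arm moves only by the tool drive_tool, never from a script. Its argument "deltas" is a list that holds one entry, the list of rows, each a list of 6 numbers: the shift along the tool's x, y, z in mm, then the turn, a rotation vector about the tool's x, y, z in rad. A call has 1 to 8 rows; each row shifts and turns the commanded pose from where the row before left it, along the tool's axes as they then stand; what a row does not reach is not made up. A row lasts 1/12 s, in which the tool goes at most 41.7 mm and 7.16 degrees, less where a joint would pass 70% of its speed; a pose out of reach is approached as far as the arm can. A call is refused whole if a number of a shift passes 41.7 or a number of a turn 0.125, either way. A call with a gripper value outside its range is refused whole. "gripper" is the opening in per cent of the stroke, from 0 (shut) to 100 (fully open), set as the call begins (left out, the last holds). The fingers move at their own pace and stop on an object; "squeeze" is the grip in N (left out, the last holds). Time passes only in rows, so rows that do not move let the fingers close. It gives the time, the measured TCP pose, the force, the opening and the grip force at its end, in the units of the state.
- sensors.get_obs(): the state, without advancing time (a new reading comes with each control period).
- eyes.camera(name): name is "side" or "top"; returns a dict with "img" (420x560x3 uint8, red, green, blue), "fov_y" (degrees; the focal length in pixels is half the picture's height over the tangent of half this angle, whatever the lens; pixels are square), "cx", "cy" (the principal point, pixels), "xyz" and "attitude" of the camera in the world. Camera axes: x right, y up, looking along -z (the intrinsics and any distortion apply to the point x, -y, -z); pixel columns grow to the right and rows downward; lengths in m; the calibration is good to about 2 mm. A picture is of the moment at which its call begins. There is no depth.
- ticket.hand_in(): hands the job in; it is judged then, once.
The state is a dict: "time": time; "q": joint angles; "joint_velocities": joint speeds; "joint_torque": joint torques, N m; "position": TCP position; "tool_rot": TCP orientation; "ft_force": force on the tool from outside, world axes, zero at the start; "moment": the same for the moment, N m; "grip_width": finger opening in m; "grip_force": force on a finger pad.
Only numpy, scipy, OpenCV 4.12 (cv2) and the standard library are available. Lean on these libraries where they do the work, as an engineer would, in place of code of your own. Each camera call takes 0.05 s, during which the arm holds its last target. There are 200 camera calls.

## Working session

There is one attempt and no reset: what is moved stays moved. The work goes in short steps, Python scripts to look and compute and a tool call to move; the robot and the scene stay as the last step left them, time stands still between calls to the robot, and variables do not carry over. Pictures are saved under pics/ and viewed, at most 14 in all, crops included, and the job is handed in when it is done.

Besides the shell and the picture viewer there is one more tool, called after "Emit:" as a command line: name --argument value ..., lists and objects as JSON in quotes. drive_tool: Moves the arm, as the interface text tells. Its arguments: {"type":"object","properties":{"deltas":{"type":"array"},"gripper":{"type":"number"},"squeeze":{"type":"number"}},"required":["deltas"]}

```bash
ls; mkdir -p pics
cat > h.py <<'E'
import numpy as np, cv2
from scipy.spatial.transform import Rotation as R
from rig import sensors, eyes, ticket, robot
def K(c):
    f=c["img"].shape[0]/2/np.tan(np.radians(c["fov_y"])/2); return f
def ray(c,u,v):
    f=K(c); d=np.array([(u-c["cx"])/f,-(v-c["cy"])/f,-1]); return np.array(c["xyz"]),R.from_quat(c["attitude"]).apply(d)
def onz(c,u,v,z):
    o,d=ray(c,u,v); return o+d*(z-o[2])/d[2]
def proj(c,p):
    f=K(c); q=R.from_quat(c["attitude"]).inv().apply(np.array(p)-np.array(c["xyz"])); return c["cx"]+f*q[0]/-q[2], c["cy"]-f*q[1]/-q[2]
def snap(n,fn=None):
    c=eyes.camera(n)
    if fn: cv2.imwrite("pics/"+fn,c["img"][:,:,::-1])
    return c
E
python3 - <<'E'
from h import *
for n in("top","side"):
    c=snap(n,n+"0.png"); print({k:v for k,v in c.items() if k!="img"})
print(sensors.get_obs(),robot.tip_reach)
E
```

```text
pics
{'fov_y': 52.51612170676132, 'cx': 273.64297234611354, 'cy': 206.86205664903397, 'xyz': array([ 0.47732492, -0.00361023,  1.11382021]), 'attitude': array([ 0.0234975 , -0.02650231, -0.69818612,  0.71503961])}
{'fov_y': 52.66320997207289, 'cx': 277.5530346026267, 'cy': 209.57089530686596, 'xyz': array([0.27844478, 0.77749827, 0.83893733]), 'attitude': array([-0.06909106,  0.40168431,  0.89659168, -0.17320365])}
{'time': 0.1, 'q': array([ 1.06951055e+00,  5.28316299e-01,  1.43375428e+00, -1.85943890e-05,
        1.18137626e+00, -1.78501316e-01]), 'joint_velocities': array([ 0.00131819, -0.00254631, -0.00433828,  0.00041185, -0.00032738,
        0.00023008]), 'joint_torque': array([-8.85523896e-04, -4.40988100e+01, -1.77149016e+01,  6.34764391e-02,
        5.34510158e-02, -4.67011500e-05]), 'position': array([0.19794025, 0.592196  , 0.24371072]), 'tool_rot': array([ 1.60688940e-01,  9.87004663e-01, -8.76921984e-04, -3.00975057e-04]), 'ft_force': array([-0.29371015, -0.26829227, -0.26296353]), 'moment': array([ 0.02548232, -0.00647619,  0.05500175]), 'grip_force': 0.0, 'grip_width': 0.08696562273592423} 0.022
```

View pics/top0.png

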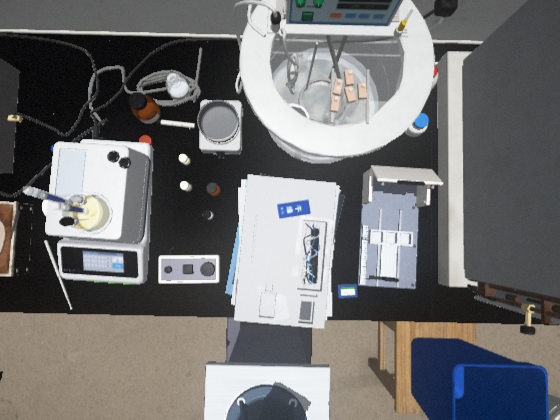

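View pics/side0.png

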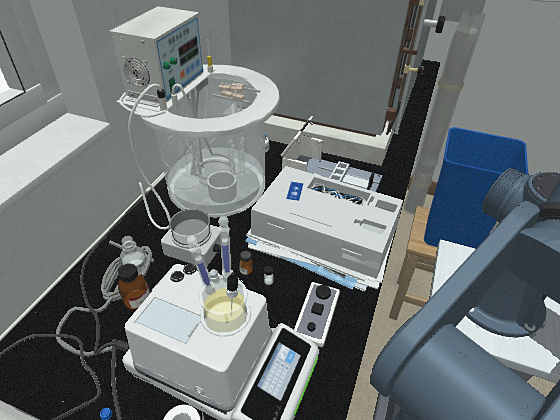

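The top view shows the keypad at (188,269), the photometer around (388,230), the strip box at (347,291), and vial candidates at (184,159), (186,186) and (208,215). The object at (213,188) is brown. In the side view the pad is at (318,312). I'll zoom in next.

Run:
```python
import cv2,numpy as np
t=cv2.imread("pics/top0.png");s=cv2.imread("pics/side0.png")
a=cv2.resize(t[100:300,130:240],None,fx=3,fy=3,interpolation=2)
b=cv2.resize(t[150:300,330:450],None,fx=4,fy=4,interpolation=2)
cv2.imwrite("pics/c1.png",np.hstack([a[:600],b[:600,:470]]))
c=cv2.resize(s[230:350,190:350],None,fx=3.6,fy=3.6,interpolation=2)
cv2.imwrite("pics/c2.png",np.hstack([c]))
```

```text
(no output)
```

View pics/c1.png

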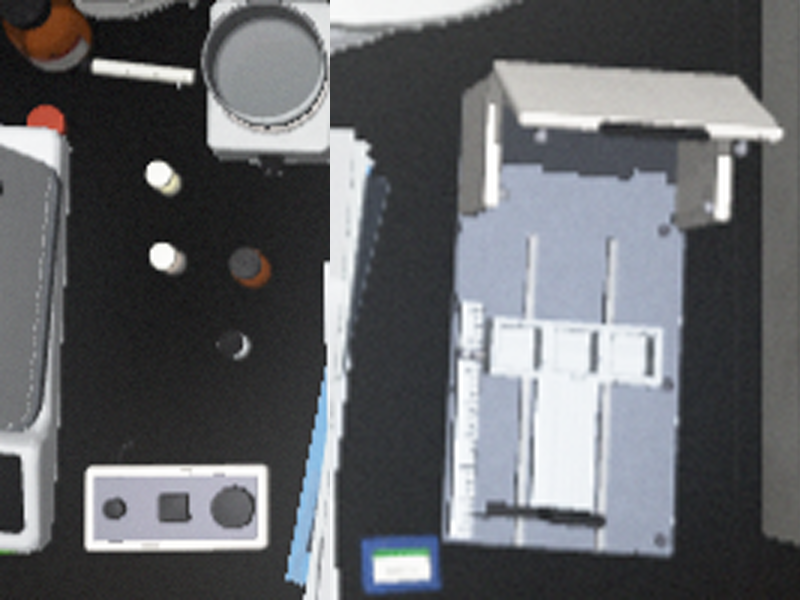

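View pics/c2.png

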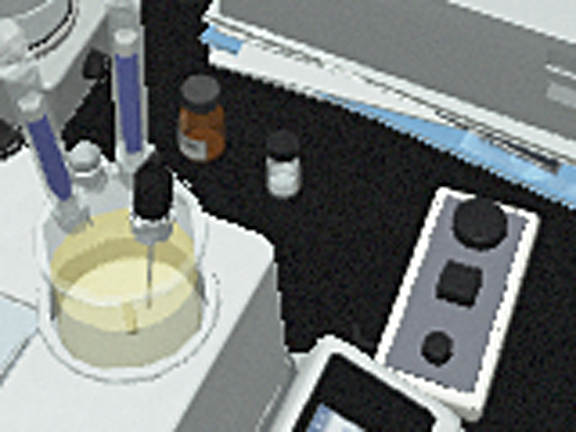

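The crops show three vials (two white caps, one black cap), the brown bottle at (213,189), the red stopper at (145,141) and the pen at (178,124). The carriage block is around (393,237), the black tab and pointer are at row ~279, and a dark clip sits on the rail near row 237. Next I measure.

Run:
```python
from h import *
c=snap("top"); s=snap("side")
im=c["img"]; g=cv2.cvtColor(im,cv2.COLOR_RGB2GRAY).astype(int)
np.set_printoptions(precision=4,suppress=True,linewidth=220)
def blob(mask,u0,u1,v0,v1):
    m=np.zeros(mask.shape,np.uint8); m[v0:v1,u0:u1]=mask[v0:v1,u0:u1]
    n,l,st,ce=cv2.connectedComponentsWithStats(m); i=1+np.argmax(st[1:,4]); return st[i],ce[i],(l==i)
for nm,(u0,u1,v0,v1) in dict(v1=(176,194,150,170),v2=(176,196,176,196)).items():
    for th in(120,235):
        st,ce,_=blob((g>th).astype(np.uint8),u0,u1,v0,v1); print(nm,th,st,ce,onz(c,*ce,0.052))
print("v3 gray\n",g[205:225,200:216])
# keypad
st,ce,m=blob((g>90).astype(np.uint8),150,228,245,292)
r=cv2.minAreaRect(np.argwhere(m)[:,::-1].astype(np.float32)); bp=cv2.boxPoints(r); print("pad",[onz(c,*p,.02) for p in bp])
for nm,(u0,u1) in dict(small=(160,174),sq=(180,196),large=(198,218)).items():
    st,ce,_=blob((g<75).astype(np.uint8),u0,u1,260,280); p=onz(c,*ce,.032); print(nm,st,ce,p)
# photometer
st,ce,m=blob((g>200).astype(np.uint8),364,425,225,285); print("carr",st,ce)
print("block bounds rows at cols"); print(g[226:250,372:416:3])
print("tab");print(g[272:284,362:404:2])
print("rail");print(g[224:284,358:374])
```

```text
v1 120 [179 154  11  11  90] [183.7667 158.7556] [0.6686 0.2219 0.052 ]
v1 235 [179 155   8   7  43] [182.2791 157.6047] [0.6714 0.2257 0.052 ]
v2 120 [180 181  11  10  83] [184.7711 185.3976] [0.6012 0.2168 0.052 ]
v2 235 [180 182   8   7  45] [183.7111 184.8667] [0.6024 0.2195 0.052 ]
v3 gray
 [[ 33  29  33  31  33  29  33  30  33  35  36  38  36  36  36  37]
 [ 31  28  32  26  29  33  37  36  34  35  36  39  36  34  38  36]
 [ 30  29  31  31  35  35  35  35  33  31  32  36  34  36  35  33]
 [ 30  30  34  35  37  28  34  33  30  32  39  35  35  33  39  37]
 [ 35  32  33  34  29  36  37  35  38  33  33  33  35  36  39  36]
 [ 30  31  35  36  41  36  44  41  48  53  41  37  34  38  40  38]
 [ 31  34  32  39  41  49  48  53  53  49  80  56  42  37  36  34]
 [ 31  32  35  43  44  51  46  52  50  47  66 154  84  39  36  34]
 [ 34  36  41  44  53  48  51  50  49  54  54 182 117  58  39  39]
 [ 37  36  86  55  47  53  53  49  49  46  48 178 157  82  42  37]
 [ 34  33  65  51  50  51  51  49  50  49  37 204 165  92  45  39]
 [ 37  38  38  46  41  48  51  48  50  52 102 203 144  72  38  41]
[... 6850 characters left out ...]
 172 172 172 173 172 171 174]
 [116 172 179 244 237 233 229 201 176 173 174 168 173 171 171 173]
 [120 136 192 245 243 238 235 211 182 172 173 123 121 123 121 118]
 [127 102 199 244 247 244 231 195 175 175 174  88  75  75  72  73]
 [125  92 207 245 247 244 237 213 179 176 175  88  73  73  73  77]
 [129  95 208 245 247 231 210 166 124 116 116  74  73  74  71  73]
 [128  96 213 245 246 238 229 205 152 142 114 113 142 145 144 144]
 [133  98 238 246 246 234 227 218 181 173 158 159 168 169 171 173]
 [138 101 247 248 237 236 235 207 174 171 170 171 172 171 169 174]
 [138 102 248 248 228 230 227 201 173 171 167 173 173 171 171 172]
 [141 139 243 242 244 239 238 205 174 172 168 172 170 171 170 168]]
```

```bash
cat >> h.py <<'E'
np.set_printoptions(precision=4,suppress=True,linewidth=200)
def go(x,y,z,phi=None):
    "shift (mm, present tool axes) and turn about tool z to a point-down pose with tool y at phi deg from world +x"
    o=sensors.get_obs(); r=R.from_quat(o["tool_rot"]); d=np.array([x,y,z])-o["position"]
    out=[np.round(r.inv().apply(d)*1000,1)]
    if phi is not None:
        p=np.radians(phi); T=R.from_matrix(np.array([[-np.sin(p),np.cos(p),0],[np.cos(p),np.sin(p),0],[0,0,-1]]).T)
        out.append(np.round((r.inv()*T).as_rotvec(),3))
    print("shift",out)
E
python3 - <<'E'
from h import *
c=snap("top")
for n,u,v in(("v1",182.6,157.9),("v2",184,185),("v3",206,214.3)): print(n,onz(c,u,v,.052))
print("bottle",onz(c,212,187,.064))
P=[onz(c,u,v,.034) for u,v in((370,228.6),(412.5,231.7),(412,246.4),(369.5,242.6))]
print("block",P,np.mean(P,0)); 
e=P[1]-P[0]; print("yaw from top edge",np.arctan2(-e[0],-e[1])*-1, np.linalg.norm(e)); e=P[2]-P[3]; print(np.linalg.norm(e),e)
a=onz(c,363,226,.014);b=onz(c,360,283,.014); print("rail dir",a-b,np.arctan2((a-b)[1],(a-b)[0]))
print("pointer",onz(c,365,278.3,.016),"mark",onz(c,365,238,.016))
print("tab top",onz(c,390,281,.054))
for u,v in((494,62),(782,135)): print("cover",onz(c,330+(u-330)/4,150+v/4,.16))
print("lip",onz(c,330+(655-330)/4,150+130/4,.163))
print("stirrer edge x if z=0/.05/.1",[onz(c,205,151,z) for z in(0,.05,.1)],[onz(c,205,154,z) for z in(0,.05)], onz(c,199,130,.06))
print("left equip",onz(c,152,185,.1),onz(c,152,185,.15))
go(.3,.4,.245,90)
E
```

```text
v1 [0.6707 0.2249 0.052 ]
v2 [0.6021 0.2187 0.052 ]
v3 [0.5299 0.1611 0.052 ]
bottle [0.5974 0.1467 0.064 ]
block [array([ 0.5045, -0.253 ,  0.034 ]), array([ 0.4992, -0.3609,  0.034 ]), array([ 0.462 , -0.3597,  0.034 ]), array([ 0.4691, -0.252 ,  0.034 ])] [ 0.4837 -0.3064  0.034 ]
yaw from top edge -0.048962329548548074 0.10809798436936421
0.10794885518745519 [-0.007  -0.1077  0.    ]
rail dir [ 0.146  -0.0064  0.    ] -0.043789313828576086
pointer [ 0.3776 -0.2453  0.016 ] mark [ 0.4804 -0.2444  0.016 ]
tab top [ 0.3759 -0.2988  0.054 ]
cover [ 0.6441 -0.225   0.16  ]
cover [ 0.6065 -0.3882  0.16  ]
lip [ 0.6072 -0.3154  0.163 ]
stirrer edge x if z=0/.05/.1 [array([0.7   , 0.1776, 0.    ]), array([0.69  , 0.1695, 0.05  ]), array([0.68  , 0.1614, 0.1   ])] [array([0.692 , 0.1774, 0.    ]), array([0.6824, 0.1692, 0.05  ])] [0.741  0.1848 0.06  ]
left equip [0.5946 0.2852 0.1   ] [0.5888 0.2709 0.15  ]
shift [array([-157.7, -150.1,   -0.8]), array([-0.001, -0.   , -0.323])]
```

Emit:
drive_tool --deltas '[[[0, 0, 0, 0, 0, 0.12], [0, 0, 0, 0, 0, 0.12], [0, 0, 0, 0, 0, 0.12], [0, 0, 0, 0, 0, 0.12], [0, 0, 0, 0, 0, 0.12], [0, 0, 0, 0, 0, 0.12], [0, 0, 0, 0, 0, 0.12], [0, 0, 0, 0, 0, 0.12]]]' --gripper 45 --squeeze 8

```text
time: 0.92
position: [0.1982, 0.5926, 0.2444]
tool_rot: [0.601, 0.799, -0.0, 0.0]
ft_force: [0.3, 0.4, -0.0]
grip_width: 0.0434
grip_force: 0.0
```

Emit:
drive_tool --deltas '[[[0, 0, 0, 0, 0, 0.12], [0, 0, 0, 0, 0, 0.12], [0, 0, 0, 0, 0, 0.048], [-30, 15, 0, 0, 0, 0], [-30, 15, 0, 0, 0, 0], [-30, 15, 0, 0, 0, 0], [-30, 15, 0, 0, 0, 0], [-30, 15, 0, 0, 0, 0]]]'

```text
time: 1.58
position: [0.2735, 0.4413, 0.2445]
tool_rot: [0.707, 0.707, -0.0, 0.0]
ft_force: [0.4, 0.0, -0.1]
grip_width: 0.0394
grip_force: 0.0
```

Emit:
drive_tool --deltas '[[[-30, 15, 0, 0, 0, 0], [-30, 15, 0, 0, 0, 0], [-30, 15, 0, 0, 0, 0], [-30, 15, 0, 0, 0, 0], [-30, 15, 0, 0, 0, 0], [-30, 15, 0, 0, 0, 0], [-30, 15, 0, 0, 0, 0], [-30, 15, 0, 0, 0, 0]]]'

```text
time: 2.25
position: [0.3937, 0.2012, 0.2447]
tool_rot: [0.707, 0.707, 0.0, 0.0]
ft_force: [0.4, 0.6, 0.1]
grip_width: 0.0395
grip_force: 0.0
```

```bash
python3 -c "
from h import *
go(.53,.161,.12,0)"
```

```text
shift [array([-40.2, 136.2, 124.8]), array([ 0.001, -0.   ,  0.   ])]
```

Emit:
drive_tool --deltas '[[[-10, 34, 0, 0, 0, 0], [-10, 34, 0, 0, 0, 0], [-10, 34, 25, 0, 0, 0], [-10.2, 34.2, 25, 0, 0, 0], [0, 0, 40, 0, 0, 0], [0, 0, 40, 0, 0, 0], [0, 0, 40, 0, 0, 0], [0, 0, 26.7, 0, 0, 0]]]'

```text
time: 2.92
position: [0.5252, 0.1629, 0.0466]
tool_rot: [0.707, 0.707, -0.002, -0.001]
ft_force: [-0.3, -0.2, 0.1]
grip_width: 0.0395
grip_force: 0.0
```

Emit:
drive_tool --deltas '[[[0, 0, 0, 0, 0, 0], [0, 0, 0, 0, 0, 0], [0, 0, 0, 0, 0, 0], [0, 0, 0, 0, 0, 0], [0, 0, 0, 0, 0, 0]]]' --gripper 15

```text
time: 3.33
position: [0.5281, 0.1636, 0.0522]
tool_rot: [0.707, 0.707, 0.002, 0.001]
ft_force: [-0.9, -0.1, -0.4]
grip_width: 0.0233
grip_force: 7.9
```

Emit:
drive_tool --deltas '[[[0, 0, 0, 0, 0, 0], [0, 0, 0, 0, 0, 0], [0, 0, 0, 0, 0, 0]]]'

```text
time: 3.58
position: [0.5278, 0.1635, 0.0512]
tool_rot: [0.707, 0.707, 0.001, 0.001]
ft_force: [0.7, -0.0, 4.0]
grip_width: 0.0231
grip_force: 8.0
```

Emit:
drive_tool --deltas '[[[0, 0, -10, 0, 0, 0], [15, 0, 0, 0, 0, 0], [20, 0, 0, 0, 0, 0], [15, 0, 0, 0, 0, 0], [0, 0, 0, 0, 0, 0], [0, 0, 0, 0, 0, 0], [0, 0, 0, 0, 0, 0], [0, 0, 0, 0, 0, 0]]]'

```text
time: 4.25
position: [0.5264, 0.2126, 0.06]
tool_rot: [0.707, 0.707, -0.0, -0.0]
ft_force: [0.4, 0.4, -0.4]
grip_width: 0.0233
grip_force: 7.9
```

Emit:
drive_tool --deltas '[[[0, 0, 5, 0, 0, 0], [0, 0, 3, 0, 0, 0], [0, 0, 0, 0, 0, 0], [0, 0, 0, 0, 0, 0]]]'

```text
time: 4.58
position: [0.5264, 0.2129, 0.0515]
tool_rot: [0.707, 0.707, -0.0, -0.0]
ft_force: [0.2, -0.2, -0.8]
grip_width: 0.0235
grip_force: 8.0
```

Emit:
drive_tool --deltas '[[[0, 0, 1, 0, 0, 0], [0, 0, 0, 0, 0, 0], [0, 0, 0, 0, 0, 0]]]'

```text
time: 4.83
position: [0.5267, 0.2133, 0.051]
tool_rot: [0.707, 0.707, 0.0, 0.0]
ft_force: [0.2, -0.2, 0.6]
grip_width: 0.0233
grip_force: 8.0
```

Emit:
drive_tool --deltas '[[[0, 0, 0, 0, 0, 0], [0, 0, 0, 0, 0, 0], [0, 0, 0, 0, 0, 0], [0, 0, 0, 0, 0, -0.12], [0, 0, 0, 0, 0, -0.12], [0, 0, 0, 0, 0, -0.12], [0, 0, 0, 0, 0, -0.12], [0, 0, 0, 0, 0, -0.12]]]' --gripper 45

```text
time: 5.5
position: [0.5264, 0.2134, 0.0509]
tool_rot: [0.464, 0.886, -0.0, -0.0]
ft_force: [0.4, 0.0, -0.8]
grip_width: 0.0389
grip_force: 0.0
```

Emit:
drive_tool --deltas '[[[0, 0, 0, 0, 0, -0.12], [0, 0, 0, 0, 0, -0.12], [0, 0, 0, 0, 0, -0.12], [0, 0, 0, 0, 0, -0.12], [0, 0, 0, 0, 0, -0.12], [0, 0, 0, 0, 0, -0.12], [0, 0, 0, 0, 0, -0.12], [0, 0, 0, 0, 0, -0.13]]]'

```text
out of range: row 8 has -0.13, outside -0.125 to 0.125
```

Emit:
drive_tool --deltas '[[[0, 0, 0, 0, 0, -0.12], [0, 0, 0, 0, 0, -0.12], [0, 0, 0, 0, 0, -0.12], [0, 0, 0, 0, 0, -0.12], [0, 0, 0, 0, 0, -0.12], [0, 0, 0, 0, 0, -0.12], [0, 0, 0, 0, 0, -0.12], [0, 0, 0, 0, 0, -0.12]]]'

```text
time: 6.17
position: [0.5264, 0.2134, 0.0508]
tool_rot: [0.002, 1.0, -0.0, -0.0]
ft_force: [-0.8, 0.8, -0.8]
grip_width: 0.0391
grip_force: 0.0
```

Emit:
drive_tool --deltas '[[[0, 0, 0, 0, 0, 0], [0, 0, 0, 0, 0, 0], [0, 0, 0, 0, 0, 0], [0, 0, 0, 0, 0, 0], [0, 0, 0, 0, 0, 0], [0, 0, 0, 0, 0, 0]]]' --gripper 15

```text
time: 6.67
position: [0.5265, 0.2133, 0.0509]
tool_rot: [0.006, 1.0, -0.0, -0.0]
ft_force: [-0.2, 0.0, -0.5]
grip_width: 0.0229
grip_force: 8.0
```

Emit:
drive_tool --deltas '[[[0, 0, -30, 0, 0, 0], [0, 0, -30, 0, 0, 0], [0, 0, -30, 0, 0, 0], [0, 0, 0, 0, 0, 0], [0, 0, 0, 0, 0, 0], [0, 0, 0, 0, 0, 0]]]'

```text
time: 7.17
position: [0.526, 0.2133, 0.1406]
tool_rot: [0.006, 1.0, -0.0, -0.0]
ft_force: [0.3, -0.6, -1.0]
grip_width: 0.023
grip_force: 8.0
```

Emit:
drive_tool --deltas '[[[0, 0, -37, 0, 0, 0.12], [0, 0, -37, 0, 0, 0.12], [0, 0, -36, 0, 0, 0.12], [0, 0, 0, 0, 0, 0.12], [0, 0, 0, 0, 0, 0.12], [0, 0, 0, 0, 0, 0.12], [0, 0, 0, 0, 0, 0.12], [0, 0, 0, 0, 0, 0.12]]]'

```text
time: 7.83
position: [0.5255, 0.2131, 0.2489]
tool_rot: [0.469, 0.883, -0.001, -0.002]
ft_force: [0.4, -0.2, 0.7]
grip_width: 0.0231
grip_force: 8.0
```

Emit:
drive_tool --deltas '[[[0, 0, 0, 0, 0, 0.12], [0, 0, 0, 0, 0, 0.12], [0, 0, 0, 0, 0, 0.12], [0, 0, 0, 0, 0, 0.12], [0, 0, 0, 0, 0, 0.12], [0, 0, 0, 0, 0, 0.07]]]'

```text
time: 8.33
position: [0.5255, 0.2131, 0.2487]
tool_rot: [0.733, 0.68, -0.002, -0.001]
ft_force: [-0.0, 0.9, 0.0]
grip_width: 0.0231
grip_force: 8.0
```

Emit:
drive_tool --deltas '[[[-35, 0, 0, 0, 0, 0], [-35, 0, 0, 0, 0, 0], [-35, 0, 0, 0, 0, 0], [-35, 0, 0, 0, 0, 0], [-35, 0, 0, 0, 0, 0], [-35, 0, 0, 0, 0, 0], [-35, 0, 0, 0, 0, 0], [-35, 0, 0, 0, 0, 0]]]'

```text
time: 9.0
position: [0.5056, -0.0673, 0.2491]
tool_rot: [0.732, 0.682, -0.001, -0.002]
ft_force: [1.0, -1.6, 0.2]
grip_width: 0.0231
grip_force: 8.0
```

```bash
python3 -c "
from h import *
go(.482,-.3424,.1,-2.9)"
```

```text
shift [array([-276.3,   -3.6,  148.8]), array([-0.004, -0.001, -0.02 ])]
```

Emit:
drive_tool --deltas '[[[0, 0, 0, 0, 0, -0.02], [-39.5, 0, 0, 0, 0, 0], [-39.5, 0, 0, 0, 0, 0], [-39.5, 0, 0, 0, 0, 0], [-39.5, 0, 0, 0, 0, 0], [-39.5, 0, 0, 0, 0, 0], [-39.5, 0, 0, 0, 0, 0], [-39.5, 2, 0, 0, 0, 0]]]'

```text
time: 9.67
position: [0.494, -0.343, 0.2488]
tool_rot: [0.725, 0.689, 0.0, -0.002]
ft_force: [1.6, -1.1, -0.5]
grip_width: 0.0234
grip_force: 8.0
```

Emit:
drive_tool --deltas '[[[0, 0, 35, 0, 0, 0], [0, 0, 35, 0, 0, 0], [0, 0, 35, 0, 0, 0], [0, 0, 30, 0, 0, 0], [0, 0, 0, 0, 0, 0], [0, 0, 0, 0, 0, 0], [0, 0, 0, 0, 0, 0]]]'

```text
time: 10.25
position: [0.4958, -0.3424, 0.1164]
tool_rot: [0.724, 0.689, 0.0, 0.0]
ft_force: [-0.1, -0.9, 0.3]
grip_width: 0.0231
grip_force: 8.0
```

Run:
```python
from h import *
go(.482,-.3424,.1,-2.9)
t=snap("top")["img"];s=snap("side")["img"]
a=cv2.resize(t[150:300,340:450],None,fx=3.6,fy=3.6,interpolation=2)
b=cv2.resize(s[110:200,260:360],None,fx=3.9,fy=3.9,interpolation=2)
o=np.zeros((540,396+390,3),np.uint8);o[:a.shape[0],:396]=a;o[:351,396:]=b
cv2.imwrite("pics/c3.png",o[:,:,::-1])
```

```text
shift [array([ -0.7, -13.8,  16.4]), array([0.   , 0.   , 0.001])]
```

View pics/c3.png

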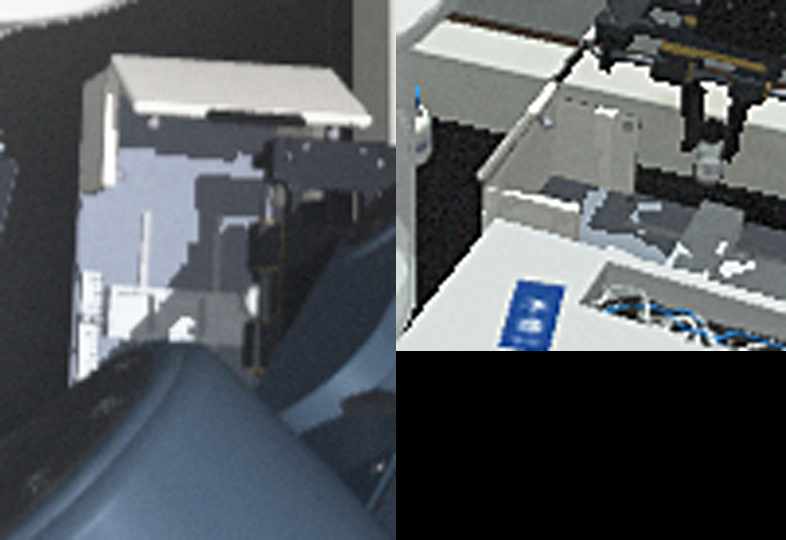

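The arm hides the pockets from above. The vial hangs upright at side-crop (708,160). I'll line up and lower it by feel.

Emit:
drive_tool --deltas '[[[-0.7, -13.8, 0, 0, 0, 0], [0, 0, 12, 0, 0, 0], [0, 0, 12, 0, 0, 0], [0, 0, 0, 0, 0, 0], [0, 0, 0, 0, 0, 0], [0, 0, 0, 0, 0, 0]]]'

```text
time: 10.85
position: [0.4818, -0.3423, 0.0918]
tool_rot: [0.724, 0.689, 0.0, 0.0]
ft_force: [1.5, 0.5, -0.4]
grip_width: 0.0232
grip_force: 8.0
```

Emit:
drive_tool --deltas '[[[0, 0, 3, 0, 0, 0], [0, 0, 3, 0, 0, 0], [0, 0, 3, 0, 0, 0], [0, 0, 2, 0, 0, 0], [0, 0, 0, 0, 0, 0], [0, 0, 0, 0, 0, 0]]]'

```text
time: 11.35
position: [0.4816, -0.3423, 0.0808]
tool_rot: [0.725, 0.689, 0.0, 0.0]
ft_force: [2.9, -0.1, -0.2]
grip_width: 0.0234
grip_force: 7.9
```

Emit:
drive_tool --deltas '[[[0, 1, 2, 0, 0, 0], [0, 0, 3, 0, 0, 0], [0, 0, 2, 0, 0, 0], [0, 0, 0, 0, 0, 0], [0, 0, 0, 0, 0, 0]]]'

```text
time: 11.77
position: [0.4821, -0.3421, 0.0736]
tool_rot: [0.725, 0.689, -0.0, -0.0]
ft_force: [0.1, -0.6, -0.1]
grip_width: 0.0234
grip_force: 8.0
```

Emit:
drive_tool --deltas '[[[0, 0, 2, 0, 0, 0], [0, 0, 2, 0, 0, 0], [0, 0, 2, 0, 0, 0], [0, 0, 0, 0, 0, 0], [0, 0, 0, 0, 0, 0]]]'

```text
time: 12.18
position: [0.4823, -0.3422, 0.0677]
tool_rot: [0.725, 0.689, -0.0, -0.0]
ft_force: [-0.2, 0.7, 0.5]
grip_width: 0.023
grip_force: 8.0
```

Emit:
drive_tool --deltas '[[[0, 0, 0, 0, 0, 0], [0, 0, 0, 0, 0, 0], [0, 0, 0, 0, 0, 0], [0, 0, -5, 0, 0, 0], [0, 0, -40, 0, 0, 0], [0, 0, -40, 0, 0, 0], [0, 0, -40, 0, 0, 0], [0, 0, -40, 0, 0, 0]]]' --gripper 45

```text
time: 12.85
position: [0.4821, -0.3419, 0.2349]
tool_rot: [0.725, 0.689, -0.0, -0.0]
ft_force: [0.8, -0.2, -0.1]
grip_width: 0.0393
grip_force: 0.0
```

Emit:
drive_tool --deltas '[[[0, 0, -20, 0, 0, -0.11], [0, 0, 0, 0, 0, -0.11], [38, 0, 0, 0, 0, 0], [38, 0, 0, 0, 0, 0], [38, 0, 0, 0, 0, 0], [38, 0, 0, 0, 0, 0], [38, 0, 0, 0, 0, 0], [38, 0, 0, 0, 0, 0]]]'

```text
time: 13.52
position: [0.4431, -0.1159, 0.2534]
tool_rot: [0.645, 0.764, 0.0, 0.0]
ft_force: [1.0, 0.4, 0.3]
grip_width: 0.0395
grip_force: 0.0
```

Emit:
drive_tool --deltas '[[[38, 0, 0, 0, 0, 0], [38, 10, 0, 0, 0, 0], [38, 10, 0, 0, 0, 0], [38, 10, 0, 0, 0, 0], [38, 10, 0, 0, 0, 0], [38, 10, 0, 0, 0, 0], [38, 10, 0, 0, 0, 0], [38, 10, 0, 0, 0, 0]]]'

```text
time: 14.18
position: [0.461, 0.1959, 0.2536]
tool_rot: [0.644, 0.765, 0.0, 0.0]
ft_force: [1.0, -0.2, -0.5]
grip_width: 0.0392
grip_force: 0.0
```

Run:
```python
from h import *
go(.602,.2187,.051,10)
c=snap("top"); g=cv2.cvtColor(c["img"],cv2.COLOR_RGB2GRAY)
cv2.imwrite("pics/c4.png",cv2.resize(c["img"][150:300,330:450],None,fx=4,fy=4,interpolation=2)[:,:,::-1])
```

```text
shift [array([ -1.4, 142.6, 202.7]), array([ 0.001,  0.   , -0.004])]
```

View pics/c4.png

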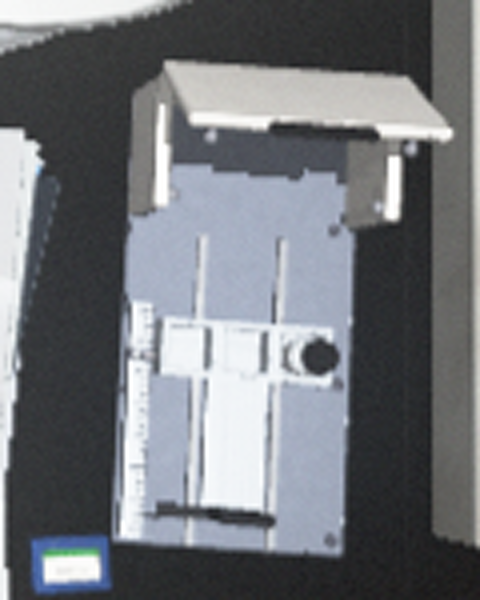

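The black-capped vial stands in the right pocket, at crop (318,356). Next is vial 2.

Emit:
drive_tool --deltas '[[[-1.4, 36, 0, 0, 0, 0], [0, 36, 0, 0, 0, 0], [0, 36, 20, 0, 0, 0], [0, 34.6, 30, 0, 0, 0], [0, 0, 38, 0, 0, 0], [0, 0, 38, 0, 0, 0], [0, 0, 38, 0, 0, 0], [0, 0, 38, 0, 0, 0]]]'

```text
time: 14.9
position: [0.5992, 0.2158, 0.0524]
tool_rot: [0.645, 0.765, 0.0, 0.0]
ft_force: [0.1, -0.3, -0.2]
grip_width: 0.0393
grip_force: 0.0
```

Emit:
drive_tool --deltas '[[[0, 0, 0, 0, 0, 0], [0, 0, 0, 0, 0, 0], [0, 0, 0, 0, 0, 0]]]'

```text
time: 15.15
position: [0.6005, 0.2163, 0.0556]
tool_rot: [0.645, 0.765, 0.001, 0.001]
ft_force: [0.4, -0.8, -0.0]
grip_width: 0.0392
grip_force: 0.0
```

```bash
python3 -c "
from h import *
go(.602,.2187,.051,10)"
```

```text
shift [array([2.2, 1.9, 4.6]), array([ 0.003, -0.   , -0.005])]
```

Emit:
drive_tool --deltas '[[[2, 2, 4.5, 0, 0, 0], [0, 0, 0, 0, 0, 0], [0, 0, 0, 0, 0, 0]]]'

```text
time: 15.4
position: [0.6021, 0.2189, 0.0517]
tool_rot: [0.644, 0.765, 0.002, 0.001]
ft_force: [-0.7, -0.3, 0.7]
grip_width: 0.0392
grip_force: 0.0
```

Emit:
drive_tool --deltas '[[[0, 0, 0, 0, 0, 0], [0, 0, 0, 0, 0, 0], [0, 0, 0, 0, 0, 0], [0, 0, 0, 0, 0, 0], [0, 0, 0, 0, 0, 0]]]' --gripper 15

```text
time: 15.82
position: [0.6009, 0.2185, 0.0496]
tool_rot: [0.645, 0.765, 0.0, 0.0]
ft_force: [-0.2, -0.4, 3.1]
grip_width: 0.0233
grip_force: 8.0
```

Emit:
drive_tool --deltas '[[[0, 0, 0, 0, 0, 0], [0, 0, 0, 0, 0, 0], [0, 0, 0, 0, 0, 0], [0, 0, 0, 0, 0, 0], [0, 0, 0, 0, 0, -0.12], [0, 0, 0, 0, 0, -0.12], [0, 0, 0, 0, 0, -0.12], [0, 0, 0, 0, 0, -0.12]]]' --gripper 45

```text
time: 16.48
position: [0.6006, 0.2184, 0.0489]
tool_rot: [0.442, 0.897, -0.0, -0.0]
ft_force: [-0.1, 0.6, 0.2]
grip_width: 0.0391
grip_force: 0.0
```

Emit:
drive_tool --deltas '[[[0, 0, 0, 0, 0, -0.12], [0, 0, 0, 0, 0, -0.12], [0, 0, 0, 0, 0, -0.12], [0, 0, 0, 0, 0, -0.12], [0, 0, 0, 0, 0, -0.12], [0, 0, 0, 0, 0, -0.12], [0, 0, 0, 0, 0, -0.12], [0, 0, 0, 0, 0, -0.12]]]'

```text
time: 17.15
position: [0.6024, 0.2153, 0.0491]
tool_rot: [-0.021, 1.0, -0.001, 0.001]
ft_force: [7.0, -22.6, -0.1]
grip_width: 0.0387
grip_force: 0.0
```

Emit:
drive_tool --deltas '[[[0, 0, 0, 0, 0, 0], [0, 0, 0, 0, 0, 0], [0, 0, 0, 0, 0, 0], [0, 0, 0, 0, 0, 0], [0, 0, 0, 0, 0, 0]]]' --gripper 15

```text
time: 17.57
position: [0.6012, 0.2152, 0.0492]
tool_rot: [-0.019, 1.0, -0.002, -0.0]
ft_force: [-0.6, -11.8, 1.5]
grip_width: 0.0231
grip_force: 8.0
```

Emit:
drive_tool --deltas '[[[0, -4, -3, 0, 0, 0], [0, -6, -10, 0, 0, 0], [0, 0, 0, 0, 0, 0]]]'

```text
time: 17.82
position: [0.6022, 0.2077, 0.0637]
tool_rot: [-0.019, 1.0, 0.0, 0.001]
ft_force: [1.2, 0.8, 0.2]
grip_width: 0.0237
grip_force: 8.0
```

Emit:
drive_tool --deltas '[[[-2, 0, -35, 0, 0, 0.0], [0, 0, -37, 0, 0, 0.0], [0, 0, -37, 0, 0, 0.12], [0, 0, -37, 0, 0, 0.12], [0, 0, -37, 0, 0, 0.12], [0, 0, 0, 0, 0, 0.12], [0, 0, 0, 0, 0, 0.12], [0, 0, 0, 0, 0, 0.12]]]'

```text
time: 18.48
position: [0.6033, 0.2091, 0.247]
tool_rot: [0.336, 0.942, 0.001, 0.001]
ft_force: [-0.0, -0.5, -1.6]
grip_width: 0.0236
grip_force: 8.0
```

Emit:
drive_tool --deltas '[[[0, 0, 0, 0, 0, 0.12], [0, 0, 0, 0, 0, 0.12], [0, 0, 0, 0, 0, 0.12], [0, 0, 0, 0, 0, 0.12], [0, 0, 0, 0, 0, 0.12], [0, 0, 0, 0, 0, 0.12], [0, 0, 0, 0, 0, 0.12], [0, 0, 0, 0, 0, 0]]]'

```text
time: 19.15
position: [0.6029, 0.209, 0.2454]
tool_rot: [0.69, 0.724, 0.0, 0.0]
ft_force: [-0.0, -0.0, -1.5]
grip_width: 0.0235
grip_force: 8.0
```

```bash
python3 -c "
from h import *
go(.4841,-.3062,.25,-2.9)"
```

```text
shift [array([-508.8, -143.7,   -4.8]), array([ 0.   , -0.   ,  0.099])]
```

Emit:
drive_tool --deltas '[[[0, 0, 0, 0, 0, 0.099], [-34.7, -6.2, 0, 0, 0, 0], [-34.7, -6.2, 0, 0, 0, 0], [-34.7, -6.2, 0, 0, 0, 0], [-34.7, -6.2, 0, 0, 0, 0], [-34.7, -6.2, 0, 0, 0, 0], [-34.7, -6.2, 0, 0, 0, 0], [-34.7, -6.2, 0, 0, 0, 0]]]'

```text
time: 19.82
position: [0.5473, -0.0331, 0.2455]
tool_rot: [0.723, 0.691, 0.0, 0.0]
ft_force: [0.6, -0.1, -1.1]
grip_width: 0.0234
grip_force: 8.0
```

Emit:
drive_tool --deltas '[[[-34.7, -6.2, 0, 0, 0, 0], [-34.7, -6.2, 0, 0, 0, 0], [-34.7, -6.2, 0, 0, 0, 0], [-34.7, -6.2, 0, 0, 0, 0], [-34.7, -6.2, 0, 0, 0, 0], [-34.7, -6.2, 0, 0, 0, 0], [-34.7, -6.2, 0, 0, 0, 0], [-34.7, -6.2, 0, 0, 0, 0]]]'

```text
time: 20.48
position: [0.4842, -0.3082, 0.2455]
tool_rot: [0.723, 0.691, 0.0, 0.0]
ft_force: [1.0, -0.1, 0.0]
grip_width: 0.0234
grip_force: 8.0
```

Emit:
drive_tool --deltas '[[[0, 0, 35, 0, 0, 0], [0, 0, 35, 0, 0, 0], [0, 0, 35, 0, 0, 0], [0, 0, 30, 0, 0, 0], [0, 0, 0, 0, 0, 0], [0, 0, 0, 0, 0, 0], [0, 0, 0, 0, 0, 0]]]'

```text
time: 21.07
position: [0.4858, -0.3075, 0.1116]
tool_rot: [0.724, 0.69, 0.0, 0.001]
ft_force: [-0.1, -0.3, -0.2]
grip_width: 0.0232
grip_force: 8.0
```

```bash
python3 -c "
from h import *
go(.4841,-.3062,.09,-2.9)"
```

```text
shift [array([ 1.2, -1.8, 21.6]), array([0.002, 0.002, 0.003])]
```

Emit:
drive_tool --deltas '[[[1.2, -1.8, 0, 0, 0, 0], [0, 0, 11, 0, 0, 0], [0, 0, 11, 0, 0, 0], [0, 0, 0, 0, 0, 0], [0, 0, 0, 0, 0, 0]]]'

```text
time: 21.48
position: [0.4825, -0.3051, 0.0875]
tool_rot: [0.724, 0.69, -0.0, -0.001]
ft_force: [-0.1, 0.1, -0.4]
grip_width: 0.0234
grip_force: 8.0
```

Emit:
drive_tool --deltas '[[[0, 0, 3, 0, 0, 0], [0, 0, 3, 0, 0, 0], [0, 0, 3, 0, 0, 0], [0, 0, 2, 0, 0, 0], [0, 0, 0, 0, 0, 0], [0, 0, 0, 0, 0, 0]]]'

```text
time: 21.98
position: [0.4829, -0.3055, 0.077]
tool_rot: [0.724, 0.69, -0.0, -0.0]
ft_force: [-0.4, 0.8, -1.1]
grip_width: 0.0233
grip_force: 8.0
```

Emit:
drive_tool --deltas '[[[0, 0.6, 3, 0, 0, 0], [0, 0, 3, 0, 0, 0], [0, 0, 3, 0, 0, 0], [0, 0, 0, 0, 0, 0], [0, 0, 0, 0, 0, 0]]]'

```text
time: 22.4
position: [0.4834, -0.3054, 0.0678]
tool_rot: [0.724, 0.69, -0.0, -0.0]
ft_force: [-0.5, 0.6, 0.2]
grip_width: 0.023
grip_force: 8.0
```

Emit:
drive_tool --deltas '[[[0, 0, 1.5, 0, 0, 0], [0, 0, 1, 0, 0, 0], [0, 0, 0, 0, 0, 0], [0, 0, 0, 0, 0, 0]]]'

```text
time: 22.73
position: [0.4835, -0.3056, 0.0656]
tool_rot: [0.724, 0.69, -0.0, -0.0]
ft_force: [-0.0, -0.0, -0.2]
grip_width: 0.0229
grip_force: 8.0
```

Emit:
drive_tool --deltas '[[[0, 0, 0, 0, 0, 0], [0, 0, 0, 0, 0, 0], [0, 0, 0, 0, 0, 0], [0, 0, -5, 0, 0, 0], [0, 0, -40, 0, 0, 0], [0, 0, -40, 0, 0, 0], [0, 0, -40, 0, 0, 0], [0, 0, -40, 0, 0, 0]]]' --gripper 45

```text
time: 23.4
position: [0.4832, -0.3052, 0.2326]
tool_rot: [0.724, 0.69, -0.0, -0.0]
ft_force: [-0.2, -0.6, 0.4]
grip_width: 0.0393
grip_force: 0.0
```

Emit:
drive_tool --deltas '[[[0, 0, -20, 0, 0, 0], [40, 0, 0, 0, 0, 0], [40, 0, 0, 0, 0, 0], [40, 0, 0, 0, 0, 0], [40, 0, 0, 0, 0, 0], [40, 0, 0, 0, 0, 0], [40, 0, 0, 0, 0, 0], [40, 0, 0, 0, 0, 0]]]'

```text
time: 24.07
position: [0.4969, -0.024, 0.2512]
tool_rot: [0.724, 0.689, 0.0, 0.0]
ft_force: [1.1, 0.2, -0.1]
grip_width: 0.039
grip_force: 0.0
```

Emit:
drive_tool --deltas '[[[39, 5, 0, 0, 0, 0], [39, 5, 0, 0, 0, 0], [39, 5, 0, 0, 0, 0], [39, 5, 0, 0, 0, 0], [39, 5, 0, 0, 0, 0], [39, 5, 0, 0, 0, 0], [0, 0, 0, 0, 0, -0.115], [0, 0, 0, 0, 0, -0.115]]]'

```text
time: 24.73
position: [0.5385, 0.2091, 0.2509]
tool_rot: [0.636, 0.771, 0.0, 0.0]
ft_force: [-0.0, -0.8, -0.6]
grip_width: 0.0387
grip_force: 0.0
```

Emit:
drive_tool --deltas '[[[0, 0, 0, 0, 0, -0.115], [0, 0, 0, 0, 0, -0.115], [0, 0, 0, 0, 0, -0.115], [0, 0, 0, 0, 0, 0]]]'

```text
time: 25.07
position: [0.5384, 0.2064, 0.2509]
tool_rot: [0.498, 0.867, -0.0, 0.0]
ft_force: [-0.4, -0.3, -0.4]
grip_width: 0.0393
grip_force: 0.0
```

Run:
```python
from h import *
go(.6707,.2249,.05,30)
c=snap("top"); im=c["img"]
cv2.imwrite("pics/c5.png",np.hstack([cv2.resize(im[100:300,130:240],None,fx=3,fy=3,interpolation=2),cv2.resize(im[150:300,330:446],None,fx=4,fy=4,interpolation=2)])[:,:,::-1])
```

```text
shift [array([-50.7, 123.6, 200.9]), array([-0.   ,  0.   ,  0.005])]
```

View pics/c5.png

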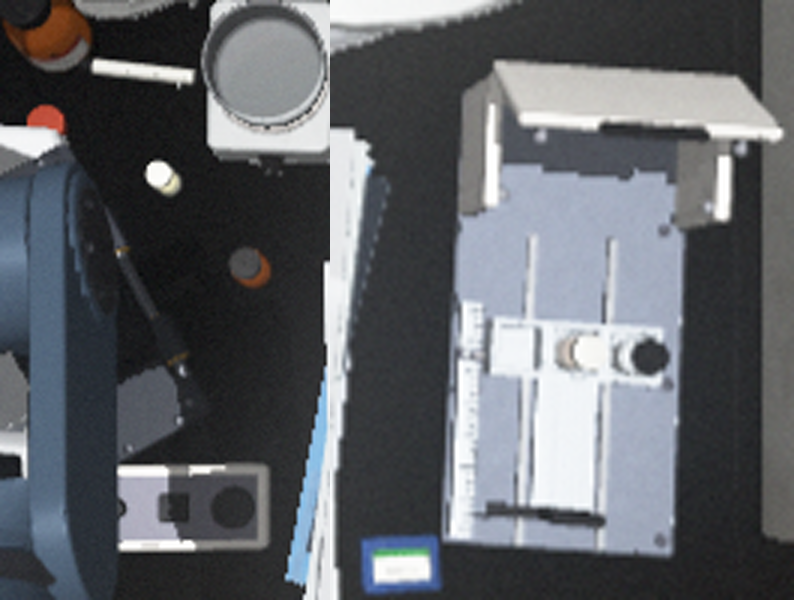

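The white vial is in the middle pocket and vial 1 is still at top px (184,159). Now grasping it, approaching with φ = 20°.

Emit:
drive_tool --deltas '[[[0, 0, 0, 0, 0, 0.09], [0, 0, 0, 0, 0, 0.09], [-7, 33, 0, 0, 0, 0], [-7, 33, 0, 0, 0, 0], [-7, 33, 25, 0, 0, 0], [-7, 32, 30, 0, 0, 0], [0, 0, 35, 0, 0, 0], [0, 0, 0, 0, 0, 0]]]'

```text
time: 25.78
position: [0.6658, 0.2229, 0.1546]
tool_rot: [0.576, 0.817, -0.005, -0.005]
ft_force: [-1.2, -0.3, -1.6]
grip_width: 0.0392
grip_force: 0.0
```

Emit:
drive_tool --deltas '[[[0, 0, 35, 0, 0, 0], [0, 0, 35, 0, 0, 0], [0, 0, 30, 0, 0, 0], [0, 0, 0, 0, 0, 0], [0, 0, 0, 0, 0, 0]]]'

```text
time: 26.2
position: [0.6677, 0.224, 0.0624]
tool_rot: [0.575, 0.818, -0.001, -0.001]
ft_force: [0.4, -0.4, 0.4]
grip_width: 0.0391
grip_force: 0.0
```

```bash
python3 -c "
from h import *
go(.6707,.2249,.05,20)"
```

```text
shift [array([-0.2,  3.1, 12.4]), array([-0.004, -0.001, -0.004])]
```

Emit:
drive_tool --deltas '[[[0, 3, 6, 0, 0, 0], [0, 0, 6.5, 0, 0, 0], [0, 0, 0, 0, 0, 0], [0, 0, 0, 0, 0, 0], [0, 0, 0, 0, 0, 0]]]'

```text
time: 26.62
position: [0.6725, 0.2253, 0.0513]
tool_rot: [0.575, 0.818, 0.001, 0.001]
ft_force: [0.0, -0.6, -1.0]
grip_width: 0.0394
grip_force: 0.0
```

Emit:
drive_tool --deltas '[[[0, 0, 0, 0, 0, 0], [0, 0, 0, 0, 0, 0], [0, 0, 0, 0, 0, 0], [0, 0, 0, 0, 0, 0], [0, 0, 0, 0, 0, 0], [0, 0, 0, 0, 0, 0]]]' --gripper 15

```text
time: 27.12
position: [0.6721, 0.2252, 0.0503]
tool_rot: [0.575, 0.818, 0.0, 0.0]
ft_force: [-1.3, 0.3, 1.2]
grip_width: 0.0235
grip_force: 7.9
```

Emit:
drive_tool --deltas '[[[0, 0, -6, 0, 0, 0], [0, 0, -6, 0, 0, 0], [5, -33, 0, 0, 0, 0], [5, -33, 0, 0, 0, 0], [5, -33, 0, 0, 0, 0], [0, 0, 0, 0, 0, 0], [0, 0, 0, 0, 0, 0], [0, 0, 0, 0, 0, 0]]]'

```text
time: 27.78
position: [0.5752, 0.2059, 0.0632]
tool_rot: [0.575, 0.818, 0.001, 0.001]
ft_force: [0.9, -0.1, -0.1]
grip_width: 0.0235
grip_force: 7.9
```

Emit:
drive_tool --deltas '[[[0, 0, 6, 0, 0, 0], [0, 0, 4, 0, 0, 0], [0, 0, 2, 0, 0, 0], [0, 0, 0, 0, 0, 0], [0, 0, 0, 0, 0, 0], [0, 0, 0, 0, 0, 0]]]'

```text
time: 28.28
position: [0.5736, 0.2056, 0.0498]
tool_rot: [0.575, 0.818, -0.0, -0.0]
ft_force: [-0.3, -0.1, -1.5]
grip_width: 0.0233
grip_force: 8.0
```

Emit:
drive_tool --deltas '[[[0, 0, 0, 0, 0, 0], [0, 0, 0, 0, 0, 0], [0, 0, 0, 0, 0, 0], [0, 0, 0, 0, 0, 0], [0, 0, 0, 0, 0, -0.12], [0, 0, 0, 0, 0, -0.12], [0, 0, 0, 0, 0, -0.12], [0, 0, 0, 0, 0, -0.12]]]' --gripper 45

```text
time: 28.95
position: [0.5737, 0.2057, 0.0502]
tool_rot: [0.361, 0.933, -0.0, -0.0]
ft_force: [0.1, 1.0, 0.6]
grip_width: 0.0387
grip_force: 0.0
```

Emit:
drive_tool --deltas '[[[0, 0, 0, 0, 0, -0.12], [0, 0, 0, 0, 0, -0.12], [0, 0, 0, 0, 0, -0.12], [0, 0, 0, 0, 0, -0.12], [0, 0, 0, 0, 0, -0.12], [0, 0, 0, 0, 0, -0.12], [0, 0, 0, 0, 0, 0]]]'

```text
time: 29.53
position: [0.5737, 0.2057, 0.0502]
tool_rot: [0.011, 1.0, -0.0, 0.0]
ft_force: [-0.1, 0.5, -1.1]
grip_width: 0.039
grip_force: 0.0
```

Emit:
drive_tool --deltas '[[[0, 0, 0, 0, 0, 0], [0, 0, 0, 0, 0, 0], [0, 0, 0, 0, 0, 0], [0, 0, 0, 0, 0, 0], [0, 0, 0, 0, 0, 0], [0, 0, 0, 0, 0, 0]]]' --gripper 15

```text
time: 30.03
position: [0.5737, 0.2057, 0.0502]
tool_rot: [0.013, 1.0, -0.0, -0.0]
ft_force: [-0.2, 0.2, -0.9]
grip_width: 0.0232
grip_force: 7.9
```

Emit:
drive_tool --deltas '[[[0, 0, -20, 0, 0, 0], [0, 0, -37, 0, 0, 0], [0, 0, -37, 0, 0, 0.12], [0, 0, -37, 0, 0, 0.12], [0, 0, -37, 0, 0, 0.12], [0, 0, -32, 0, 0, 0.12], [0, 0, 0, 0, 0, 0.12], [0, 0, 0, 0, 0, 0.12]]]'

```text
time: 30.7
position: [0.5752, 0.206, 0.2535]
tool_rot: [0.367, 0.93, 0.002, 0.003]
ft_force: [0.2, -0.5, -0.1]
grip_width: 0.0236
grip_force: 7.9
```

Emit:
drive_tool --deltas '[[[0, 0, 0, 0, 0, 0.12], [0, 0, 0, 0, 0, 0.12], [0, 0, 0, 0, 0, 0.12], [0, 0, 0, 0, 0, 0.12], [0, 0, 0, 0, 0, 0.12], [0, 0, 0, 0, 0, 0.12], [0, 0, 0, 0, 0, 0.12], [0, 0, 0, 0, 0, 0.04]]]'

```text
time: 31.37
position: [0.5735, 0.2056, 0.25]
tool_rot: [0.728, 0.686, -0.0, -0.0]
ft_force: [-0.9, 0.1, 0.1]
grip_width: 0.0232
grip_force: 7.9
```

```bash
python3 -c "
from h import *
go(.4855,-.27,.25,-2.9)"
```

```text
shift [array([-480. ,  -59.7,    0.1]), array([-0.   ,  0.   , -0.009])]
```

Emit:
drive_tool --deltas '[[[-36.9, -4.6, 0, 0, 0, 0], [-36.9, -4.6, 0, 0, 0, 0], [-36.9, -4.6, 0, 0, 0, 0], [-36.9, -4.6, 0, 0, 0, 0], [-36.9, -4.6, 0, 0, 0, 0], [-36.9, -4.6, 0, 0, 0, 0], [-36.9, -4.6, 0, 0, 0, 0], [-36.9, -4.6, 0, 0, 0, 0]]]'

```text
time: 32.03
position: [0.5203, -0.0886, 0.2502]
tool_rot: [0.726, 0.688, -0.0, -0.0]
ft_force: [0.7, 0.4, -1.8]
grip_width: 0.0231
grip_force: 7.9
```

Emit:
drive_tool --deltas '[[[-36.9, -4.6, 0, 0, 0, 0], [-36.9, -4.6, 0, 0, 0, 0], [-36.9, -4.6, 0, 0, 0, 0], [-36.9, -4.6, 0, 0, 0, 0], [-36.9, -4.6, 0, 0, 0, 0], [0, 0, 0, 0, 0, -0.009], [0, 0, 0, 0, 0, 0]]]'

```text
time: 32.62
position: [0.4876, -0.2721, 0.25]
tool_rot: [0.724, 0.69, 0.0, -0.0]
ft_force: [-0.4, 0.8, -0.6]
grip_width: 0.0234
grip_force: 7.9
```

Emit:
drive_tool --deltas '[[[0, 0, 35, 0, 0, 0], [0, 0, 35, 0, 0, 0], [0, 0, 35, 0, 0, 0], [0, 0, 30, 0, 0, 0], [0, 0, 0, 0, 0, 0], [0, 0, 0, 0, 0, 0], [0, 0, 0, 0, 0, 0]]]'

```text
time: 33.2
position: [0.4892, -0.2698, 0.1165]
tool_rot: [0.722, 0.691, 0.0, 0.001]
ft_force: [1.1, 0.0, -0.9]
grip_width: 0.0234
grip_force: 7.9
```

```bash
python3 -c "
from h import *
go(.4855,-.27,.09,-2.9)"
```

```text
shift [array([-0.4, -3.7, 26.5]), array([0.002, 0.001, 0.007])]
```

Emit:
drive_tool --deltas '[[[-0.4, -3.7, 0, 0, 0, 0], [0, 0, 12, 0, 0, 0], [0, 0, 13, 0, 0, 0], [0, 0, 0, 0, 0, 0], [0, 0, 0, 0, 0, 0]]]'

```text
time: 33.62
position: [0.4848, -0.2706, 0.0915]
tool_rot: [0.723, 0.691, 0.0, 0.001]
ft_force: [0.1, 1.3, 0.1]
grip_width: 0.0234
grip_force: 7.9
```

Emit:
drive_tool --deltas '[[[0, 0, 3, 0, 0, 0], [0, 0, 3, 0, 0, 0], [0, 0, 3, 0, 0, 0], [0, 0, 2, 0, 0, 0], [0, 0, 0, 0, 0, 0], [0, 0, 0, 0, 0, 0]]]'

```text
time: 34.12
position: [0.4844, -0.2702, 0.079]
tool_rot: [0.723, 0.691, -0.0, -0.0]
ft_force: [-0.9, -0.1, -0.7]
grip_width: 0.0235
grip_force: 7.9
```

In the pocket. I'll lower it to .0665, release and clear.

Emit:
drive_tool --deltas '[[[0, 0.5, 3, 0, 0, 0], [0, 0, 3, 0, 0, 0], [0, 0, 3, 0, 0, 0], [0, 0, 2, 0, 0, 0], [0, 0, 1, 0, 0, 0], [0, 0, 0, 0, 0, 0], [0, 0, 0, 0, 0, 0]]]'

```text
time: 34.7
position: [0.4849, -0.2703, 0.0671]
tool_rot: [0.723, 0.691, -0.0, -0.0]
ft_force: [-0.5, -0.6, -0.8]
grip_width: 0.0234
grip_force: 7.9
```

Emit:
drive_tool --deltas '[[[0, 0, 0, 0, 0, 0], [0, 0, 0, 0, 0, 0], [0, 0, 0, 0, 0, 0], [0, 0, -5, 0, 0, 0], [0, 0, -40, 0, 0, 0], [0, 0, -40, 0, 0, 0], [0, 0, -40, 0, 0, 0], [0, 0, -40, 0, 0, 0]]]' --gripper 45

```text
time: 35.37
position: [0.4846, -0.27, 0.2342]
tool_rot: [0.723, 0.691, -0.0, -0.0]
ft_force: [0.2, -1.5, 0.2]
grip_width: 0.039
grip_force: 0.0
```

Emit:
drive_tool --deltas '[[[40, 0, 0, 0, 0, 0], [40, 0, 0, 0, 0, 0], [40, 0, 0, 0, 0, 0], [40, 0, 0, 0, 0, 0], [40, 0, 0, 0, 0, 0], [40, 0, 0, 0, 0, 0], [0, 0, 0, 0, 0, 0]]]' --gripper 0

```text
time: 35.95
position: [0.4941, -0.0239, 0.2326]
tool_rot: [0.721, 0.693, 0.001, -0.002]
ft_force: [-0.6, -0.3, -0.3]
grip_width: 0.0028
grip_force: 0.0
```

Run:
```python
from h import *
c=snap("top"); im=c["img"]
cv2.imwrite("pics/c6.png",cv2.resize(im[195:290,355:420],None,fx=6,fy=6,interpolation=2)[:,:,::-1])
g=cv2.cvtColor(im,cv2.COLOR_RGB2GRAY)
print(g[232:244,358:372]); print(g[272:284,358:372])
```

```text
[[ 47  42 117 171 137 242 246 244 229 234 162 111 172 243]
 [ 44  46 118 172 168 243 246 243 235 230 160 112 187 243]
 [ 42  41 123 163 190 244 237 231 237 226 153 110 185 244]
 [ 40  44 121 155 201 245 229 219 231 191 135 107 183 244]
 [ 45  48 128 141 180 228 239 236 239 212 140 109 212 244]
 [ 40  47 129 103 130 194 225 201 200 179 120 106 220 242]
 [ 42  46 134  82 110 206 218 151 192 195 149 112 218 238]
 [ 44  50 133  93 156 182 191 135 162 165 130 109 218 236]
 [ 40  47 132  99 236 234 234 224 199 164 107 101 219 237]
 [ 43  53 138 105 249 248 246 243 240 201 117 100 218 238]
 [ 43  51 147 103 249 241 204 229 232 181 117 104 234 243]
 [ 43  51 143 102 247 243 231 237 239 179 146 141 211 220]]
[[112 175 133 245 248 246 223 235 191 177 173 172 173 176]
 [117 171 147 245 249 247 233 242 195 177 174 177 175 175]
 [115 176 179 246 240 236 232 205 184 176 175 174 173 176]
 [122 138 194 245 244 241 237 217 181 175 175 127 121 124]
 [119 100 200 246 248 246 234 197 179 178 175  87  73  73]
 [126  94 207 246 248 245 239 217 184 177 179  90  73  75]
 [132  97 212 246 248 232 212 173 124 120 116  72  73  72]
 [130  96 217 247 248 239 231 207 153 142 119 111 142 147]
 [137  98 241 248 247 237 231 221 177 173 164 160 175 172]
 [139  99 248 249 239 238 236 209 178 170 172 177 177 174]
 [141 103 249 249 231 232 231 205 178 175 172 173 174 176]
 [142 142 244 245 246 242 240 208 180 175 173 175 175 175]]
```

View pics/c6.png

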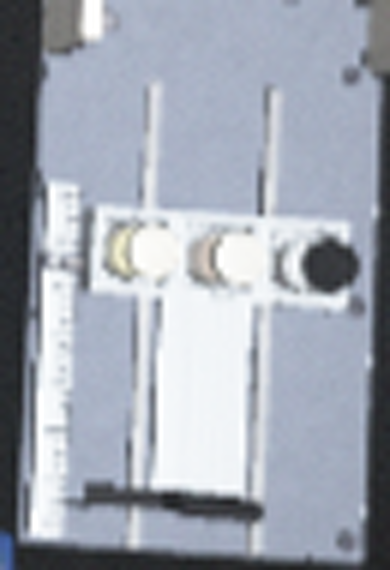

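All three vials are in their pockets, at crop (155,255), (237,258) and (328,265). The clip is at about row 238.2 and the pointer at row 278.3, so the travel is about 102 mm. Next is the push tab.

```bash
python3 -c "
from h import *
go(.335,-.2987,.056,-2.9)"
```

```text
shift [array([-277.9, -149.1,  176.5]), array([-0.001, -0.001,  0.012])]
```

Emit:
drive_tool --deltas '[[[-34.7, -18.6, 0, 0, 0, 0.006], [-34.7, -18.6, 0, 0, 0, 0.006], [-34.7, -18.6, 0, 0, 0, 0], [-34.7, -18.6, 0, 0, 0, 0], [-34.7, -18.6, 0, 0, 0, 0], [-34.7, -18.6, 0, 0, 0, 0], [-34.7, -18.6, 0, 0, 0, 0], [-34.7, -18.6, 0, 0, 0, 0]]]' --gripper 0 --squeeze 20

```text
time: 36.67
position: [0.33, -0.3022, 0.2327]
tool_rot: [0.727, 0.686, -0.0, 0.001]
ft_force: [0.7, -1.1, -0.5]
grip_width: 0.0004
grip_force: 0.0
```

Emit:
drive_tool --deltas '[[[0, 0, 35, 0, 0, 0], [0, 0, 35, 0, 0, 0], [0, 0, 35, 0, 0, 0], [0, 0, 35, 0, 0, 0], [0, 0, 20, 0, 0, 0], [0, 0, 0, 0, 0, 0], [0, 0, 0, 0, 0, 0]]]'

```text
time: 37.25
position: [0.3312, -0.3002, 0.0717]
tool_rot: [0.727, 0.686, 0.0, -0.001]
ft_force: [-0.4, 0.4, -0.2]
grip_width: 0.0003
grip_force: 0.0
```

```bash
python3 -c "
from h import *
go(.335,-.2987,.056,-2.9)"
```

```text
shift [array([ 1.7,  3.7, 15.6]), array([-0.001, -0.002, -0.008])]
```

Emit:
drive_tool --deltas '[[[1.7, 3.7, 8, 0, 0, -0.008], [0, 0, 7.6, 0, 0, 0], [0, 8, 0, 0, 0, 0], [0, 8, 0, 0, 0, 0], [0, 0, 0, 0, 0, 0], [0, 0, 0, 0, 0, 0]]]'

```text
time: 37.75
position: [0.3529, -0.2994, 0.0572]
tool_rot: [0.724, 0.69, -0.0, 0.001]
ft_force: [0.1, 0.2, -0.3]
grip_width: 0.0007
grip_force: 0.0
```

Emit:
drive_tool --deltas '[[[0, 2, 0, 0, 0, 0], [0, 2, 0, 0, 0, 0], [0, 2, 0, 0, 0, 0], [0, 2, 0, 0, 0, 0], [0, 2, 0, 0, 0, 0], [0, 0, 0, 0, 0, 0], [0, 0, 0, 0, 0, 0]]]'

```text
time: 38.33
position: [0.3618, -0.2994, 0.0566]
tool_rot: [0.724, 0.69, -0.0, 0.0]
ft_force: [0.0, 0.2, 0.2]
grip_width: 0.0009
grip_force: 0.0
```

Emit:
drive_tool --deltas '[[[0, 2, 0, 0, 0, 0], [0, 2, 0, 0, 0, 0], [0, 2, 0, 0, 0, 0], [0, 2, 0, 0, 0, 0], [0, 2, 0, 0, 0, 0], [0, 0, 0, 0, 0, 0], [0, 0, 0, 0, 0, 0]]]'

```text
time: 38.92
position: [0.3705, -0.2998, 0.0566]
tool_rot: [0.724, 0.69, -0.001, -0.001]
ft_force: [-6.2, -1.1, 1.7]
grip_width: 0.0006
grip_force: 2.8
```

Emit:
drive_tool --deltas '[[[0, 5, 0, 0, 0, 0], [0, 6, 0, 0, 0, 0], [0, 6, 0, 0, 0, 0], [0, 6, 0, 0, 0, 0], [0, 6, 0, 0, 0, 0], [0, 6, 0, 0, 0, 0], [0, 5, 0, 0, 0, 0], [0, 0, 0, 0, 0, 0]]]'

```text
time: 39.58
position: [0.4101, -0.3012, 0.0565]
tool_rot: [0.724, 0.69, -0.001, -0.002]
ft_force: [-4.5, -0.9, 3.3]
grip_width: 0.0002
grip_force: 2.8
```

Emit:
drive_tool --deltas '[[[0, 6, 0, 0, 0, 0], [0, 6, 0, 0, 0, 0], [0, 6, 0, 0, 0, 0], [0, 6, 0, 0, 0, 0], [0, 6, 0, 0, 0, 0], [0, 5, 0, 0, 0, 0], [0, 0, 0, 0, 0, 0], [0, 0, 0, 0, 0, 0]]]'

```text
time: 40.25
position: [0.4445, -0.3024, 0.0564]
tool_rot: [0.724, 0.69, -0.001, -0.003]
ft_force: [-4.7, -0.5, 2.9]
grip_width: 0.0004
grip_force: 2.7
```

Run:
```python
from h import *
c=snap("top"); im=c["img"]; s=snap("side")["img"]
cv2.imwrite("pics/c7.png",np.hstack([cv2.resize(im[195:290,355:420],None,fx=5,fy=5,interpolation=2),cv2.resize(s[120:215,300:390],None,fx=5,fy=5,interpolation=2)])[:,:,::-1])
g=cv2.cvtColor(im,cv2.COLOR_RGB2GRAY)
print(g[232:256,358:374]);print(sensors.get_obs()["position"])
```

```text
[[ 47  46 117 175 143 244 247 245 230 234 193 182 184 183 181 184]
 [ 47  42 122 177 170 245 247 246 237 232 192 181 182 179 178 182]
 [ 44  44 122 168 195 245 239 232 239 229 186 178 178 178 182 181]
 [ 46  45 126 160 205 246 231 220 233 192 181 181 178 177 182 182]
 [ 45  47 128 144 181 232 240 239 240 214 184 183 182 183 183 184]
 [ 44  45 134 104 133 196 227 203 201 182 165 177 183 183 184 184]
 [ 46  50 138  84 110 210 224 149 194 197 194 182 181 184 182 182]
 [ 44  51 136  94 160 186 192 139 165 169 172 177 183 181 180 183]
 [ 41  48 140 100 237 237 234 228 199 165 168 180 178 178 182 182]
 [ 45  52 142 106 249 249 247 246 241 201 182 181 179 179 181 184]
 [ 44  54 146 105 250 241 205 228 235 183 176 181 180 181 182 183]
 [ 44  54 147 101 248 245 232 239 240 184 178 182 181 180 183 137]
 [ 42  61 148 101 248 249 246 235 234 185 177 181 183 180 136  92]
 [ 45  73 153 106 249 249 247 241 239 178 178 183 168 135  77  59]
 [ 41  71 125 100 249 249 247 236 233 177 177 181 123  64  46  45]
 [ 41  79 100  99 249 249 247 240 227 147 156 159  76  44  41  43]
 [ 44  79 148 109 249 249 247 205 172 140 108  98  54  49  43  46]
 [ 40  96 167 119 246 249 246 232 232 184 155  81  56  48  45  41]
 [ 44 106 169 127 245 240 234 233 225 188 136  74  53  42  46  44]
 [ 43 115 171 132 245 245 241 239 238 154  78  54  47  42  43  42]
 [ 38 114 170 135 246 249 233 198 193  94  51  42  42  42  40  40]
 [ 40 119 176 151 246 249 241 196  93  49  43  45  43  44  42  41]
 [ 41 121 160 185 246 250 220 150  62  43  44  39  44  43  43  41]
 [ 42 123 121 199 247 225 119  55  47  46  41  43  44  37  40  40]]
[ 0.4445 -0.3023  0.0564]
```

View pics/c7.png

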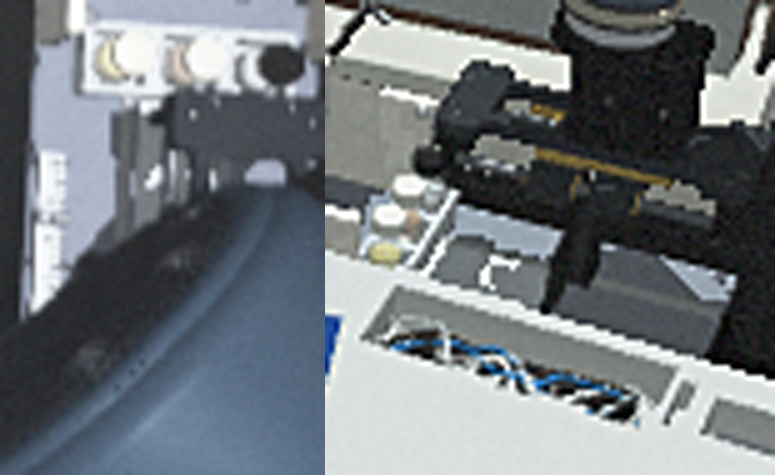

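The pointer is near row 247.8 and the clip at 238.3, which leaves about 24 mm. I'll push 16 mm more, then back off for a clear look.

Emit:
drive_tool --deltas '[[[0, 4, 0, 0, 0, 0], [0, 4, 0, 0, 0, 0], [0, 4, 0, 0, 0, 0], [0, 3, 0, 0, 0, 0], [0, 1, 0, 0, 0, 0], [0, 0, 0, 0, 0, 0], [0, 0, 0, 0, 0, 0]]]'

```text
time: 40.93
position: [0.4599, -0.3029, 0.0563]
tool_rot: [0.724, 0.69, -0.001, -0.003]
ft_force: [-6.2, 0.3, 3.1]
grip_width: 0.0002
grip_force: 3.2
```

Emit:
drive_tool --deltas '[[[0, -10, 0, 0, 0, 0], [0, -30, 0, 0, 0, 0], [0, 0, -40, 0, 0, 0], [0, 0, -40, 0, 0, 0], [40, 0, 0, 0, 0, 0], [40, 0, 0, 0, 0, 0], [40, 0, 0, 0, 0, 0], [40, 0, 0, 0, 0, 0]]]'

```text
time: 41.6
position: [0.4309, -0.1498, 0.1375]
tool_rot: [0.719, 0.695, -0.006, 0.009]
ft_force: [-62.1, -152.4, -20.5]
grip_width: 0.0002
grip_force: 75.4
```

Run:
```python
from h import *
c=snap("top"); im=c["img"]
cv2.imwrite("pics/c8.png",cv2.resize(im[222:262,352:412],None,fx=12,fy=12,interpolation=2)[:,:,::-1])
g=cv2.cvtColor(im,cv2.COLOR_RGB2GRAY)
print(g[232:252,358:380]);print(sensors.get_obs()["position"])
```

```text
[[ 47  49 120 177 143 244 247 245 231 235 192 184 183 187 182 184 182 185 182 179 130 225]
 [ 45  47 123 177 169 244 247 245 237 233 192 183 180 183 179 184 187 184 180 181 136 223]
 [ 49  50 120 169 192 246 239 233 240 230 191 181 179 182 181 184 183 186 182 179 156 229]
 [ 53  52 127 160 203 245 231 222 231 194 182 181 182 183 184 183 182 185 180 180 165 227]
 [ 49  52 131 143 183 232 241 239 240 215 185 184 182 181 184 186 184 183 183 181 166 228]
 [ 45  47 138 106 134 198 229 203 205 182 168 180 183 183 186 184 187 185 181 184 166 227]
 [ 45  49 136  87 111 211 224 153 196 198 197 184 180 184 187 183 183 183 184 185 191 228]
 [ 45  54 133  97 159 185 198 138 167 167 178 181 134 134 138 138 134 151 150 151 175 211]
 [ 47  52 141 104 238 238 235 227 202 166 172 181  96  88  89  86  86  99  97  98 114 133]
 [ 61  58 145 103 249 249 248 245 226 179 156 158  90  81  78  80  77  79  78  75  79  77]
 [ 75  71 120 100 250 241 205 231 193 128 142 118  77  71  80  80  80  79  80  80  79  82]
 [ 84  76  84  88 237 243 232 238 232 162 166 161 153 153 155 156 158 158 154 137 168 200]
 [ 83  82  79  77 153 214 244 236 234 179 178 179 182 183 182 182 182 184 183 162 219 232]
 [ 91  85  83  81  74 117 190 217 238 182 180 183 182 182 181 180 184 183 184 161 228 233]
 [ 92  92  88  83  82  82  95 143 189 164 178 181 183 183 179 181 184 184 179 160 227 233]
 [ 95  91  89  90  84  79  82  80  87 108 155 182 181 181 179 180 183 182 180 150 228 232]
 [ 96  94  90  91  89  89  80  84  79  74 104 135 156 178 177 180 180 180 183 142 227 228]
 [ 97  97  92  96  93  90  84  91  83  81  80  84 100 139 174 179 182 182 180 132 227 224]
 [ 98  99  95  96  93  93  91  88  86  82  83  80  73  88 129 158 179 183 178 132 226 225]
 [100  97  99  96  96  94  88  93  90  91  84  83  76  80  83 101 140 178 180 131 225 226]]
[ 0.4304 -0.1512  0.1379]
```

View pics/c8.png

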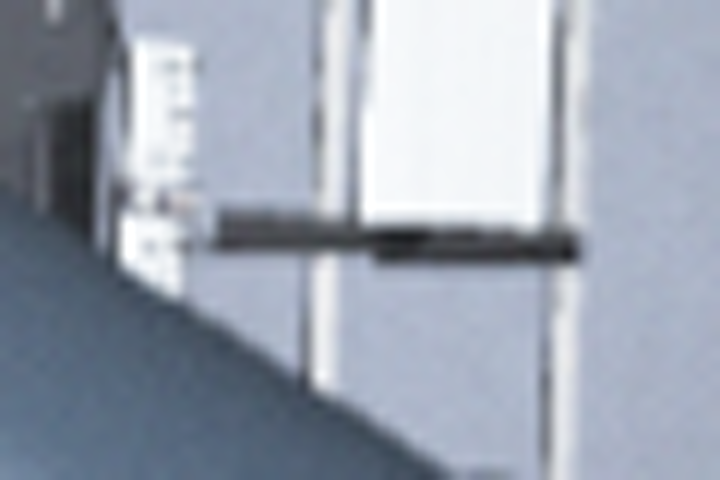

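The sideways retreat hit the instrument in the middle. The wrist force read about 166 N, over the 120 N limit. I'll back off at once and carry on.

Emit:
drive_tool --deltas '[[[-20, 0, 0, 0, 0, 0], [-25, 0, 0, 0, 0, 0], [0, 0, -30, 0, 0, 0], [0, 0, -40, 0, 0, 0], [0, 0, -30, 0, 0, 0], [0, 0, 0, 0, 0, 0]]]'

```text
time: 42.15
position: [0.4312, -0.1899, 0.2418]
tool_rot: [0.724, 0.689, 0.001, 0.006]
ft_force: [0.8, -0.3, -0.3]
grip_width: 0.0007
grip_force: 0.0
```

Run:
```python
from h import *
import rig
print([a for a in dir(ticket) if a[0]!="_"],[a for a in dir(robot) if a[0]!="_"])
o=sensors.get_obs();print(o["position"],o["ft_force"],o["time"],R.from_quat(o["tool_rot"]).as_matrix())
```

```text
['hand_in'] ['Unreachable', 'tip_reach']
[ 0.4312 -0.1899  0.2418] [ 0.7759 -0.2982 -0.3293] 42.15 [[ 0.0495  0.9987  0.0103]
 [ 0.9988 -0.0494 -0.0074]
 [-0.0069  0.0106 -0.9999]]
```

```bash
python3 -c "
from h import *
go(.435,-.3017,.0565,-2.9)
c=snap('top');print(onz(c,367.5,242,.016),onz(c,367.5,238.3,.016),onz(c,367.5,278.37,.016))"
```

```text
shift [array([-110.2,    7.4,  186.1]), array([0.011, 0.007, 0.001])]
[ 0.4703 -0.251   0.016 ] [ 0.4798 -0.2509  0.016 ] [ 0.3776 -0.2517  0.016 ]
```

Emit:
drive_tool --deltas '[[[0, 0, 0, 0.011, 0.007, 0], [-37, 2, 0, 0, 0, 0], [-37, 3, 0, 0, 0, 0], [-36, 2, 0, 0, 0, 0], [0, 0, 30, 0, 0, 0], [0, 0, 35, 0, 0, 0], [0, 0, 35, 0, 0, 0], [0, 0, 0, 0, 0, 0]]]'

```text
time: 42.87
position: [0.4243, -0.2929, 0.1282]
tool_rot: [0.724, 0.689, -0.001, -0.015]
ft_force: [-0.5, 1.7, -0.9]
grip_width: 0.0009
grip_force: 0.0
```

```bash
python3 -c "
from h import *
go(.435,-.3017,.0565,-2.9)"
```

```text
shift [array([-9.7, 12.8, 71.3]), array([-0.024, -0.02 ,  0.001])]
```

Emit:
drive_tool --deltas '[[[-9, 6, 0, -0.024, -0.02, 0], [0, 0, 0, 0, 0, 0], [0, 0, 20, 0, 0, 0], [0, 0, 20, 0, 0, 0], [0, 0, 20, 0, 0, 0], [0, 0, 0, 0, 0, 0], [0, 0, 0, 0, 0, 0]]]'

```text
time: 43.45
position: [0.4349, -0.3065, 0.0758]
tool_rot: [0.724, 0.69, -0.0, 0.008]
ft_force: [0.7, 0.7, -0.6]
grip_width: 0.0003
grip_force: 0.0
```

```bash
python3 -c "
from h import *
go(.445,-.3017,.0565,-2.9)"
```

```text
shift [array([ 5.6,  9.6, 19.4]), array([0.012, 0.012, 0.002])]
```

Emit:
drive_tool --deltas '[[[5, 0, 10, 0.011, 0.011, 0], [0, 0, 9, 0, 0, 0], [0, 0, 0, 0, 0, 0], [0, 0, 0, 0, 0, 0], [0, 0, 0, 0, 0, 0]]]'

```text
time: 43.87
position: [0.4357, -0.3023, 0.0568]
tool_rot: [0.724, 0.69, -0.0, 0.002]
ft_force: [-0.2, -0.3, 0.7]
grip_width: 0.0003
grip_force: 0.0
```

```bash
python3 -c "
from h import *
go(.445,-.3017,.0565,-2.9)"
```

```text
shift [array([1.1, 9.3, 0.3]), array([0.002, 0.002, 0.002])]
```

Emit:
drive_tool --deltas '[[[0, 10, 0, 0, 0, 0], [0, 8, 0, 0, 0, 0], [0, 3, 0, 0, 0, 0], [0, 2, 0, 0, 0, 0], [0, 1, 0, 0, 0, 0], [0, 0, 0, 0, 0, 0], [0, 0, 0, 0, 0, 0]]]'

```text
time: 44.45
position: [0.4594, -0.3033, 0.0566]
tool_rot: [0.724, 0.69, 0.0, 0.001]
ft_force: [-0.6, -0.8, 0.5]
grip_width: 0.0006
grip_force: 0.0
```

Emit:
drive_tool --deltas '[[[0, 2, 0, 0, 0, 0], [0, 2, 0, 0, 0, 0], [0, 1, 0, 0, 0, 0], [0, 1, 0, 0, 0, 0], [0, 0, 0, 0, 0, 0], [0, 0, 0, 0, 0, 0]]]'

```text
time: 44.95
position: [0.463, -0.3032, 0.0565]
tool_rot: [0.724, 0.69, -0.001, -0.001]
ft_force: [-6.7, -1.4, 2.7]
grip_width: 0.0005
grip_force: 3.2
```

Emit:
drive_tool --deltas '[[[0, 2, 0, 0, 0, 0], [0, 1, 0, 0, 0, 0], [0, 1, 0, 0, 0, 0], [0, 1, 0, 0, 0, 0], [0, 0, 0, 0, 0, 0], [0, 0, 0, 0, 0, 0]]]'

```text
time: 45.45
position: [0.4678, -0.3034, 0.0565]
tool_rot: [0.724, 0.69, -0.001, -0.001]
ft_force: [-6.6, -1.8, 3.2]
grip_width: 0.0006
grip_force: 3.4
```

Emit:
drive_tool --deltas '[[[0, -10, 0, 0, 0, 0], [0, -20, 0, 0, 0, 0], [0, 0, -40, 0, 0, 0], [0, 0, -40, 0, 0, 0], [0, 0, -40, 0, 0, 0], [0, 0, -40, 0, 0, 0], [0, 0, -40, 0, 0, 0], [0, 0, 0, 0, 0, 0]]]'

```text
time: 46.12
position: [0.4433, -0.3052, 0.2645]
tool_rot: [0.724, 0.69, 0.0, 0.01]
ft_force: [0.2, 0.1, 0.0]
grip_width: 0.0006
grip_force: 0.0
```

Run:
```python
from h import *
c=snap("top"); im=c["img"]
g=cv2.cvtColor(im,cv2.COLOR_RGB2GRAY)
print(g[232:246,358:382]);print(sensors.get_obs()["position"])
cv2.imwrite("pics/c9.png",np.hstack([cv2.resize(im[222:262,352:412],None,fx=12,fy=12,interpolation=2)])[:,:,::-1])
```

```text
[[ 47  48 116 171 141 242 246 243 228 233 190 178 177 180 179 176 179 180 176 176 128 218 212 167]
 [ 45  45 115 172 167 243 245 243 234 230 189 177 174 177 177 179 176 175 175 176 129 221 208 162]
 [ 47  45 119 163 189 243 235 231 237 225 187 176 175 176 175 177 177 177 178 176 149 223 210 158]
 [ 48  44 126 156 199 244 229 216 230 190 179 177 177 180 179 176 177 178 173 174 160 223 209 153]
 [ 46  45 126 143 178 228 239 236 238 210 183 176 136 123 134 132 133 135 143 146 134 201 187 131]
 [ 44  45 133 101 122 196 225 195 198 175 161 174 102  68  81  82  84  83  90  93  90 125 119  90]
 [ 46  47 132  83 109 208 217 152 189 192 172 151  89  65  74  74  73  73  73  70  72  69  73  72]
 [ 46  52 131  94 156 180 190 131 161 165 139 115 120  78  76  76  77  79  75  73  78  78  75  66]
 [ 47  55 133 100 235 235 232 225 197 161 151 155 159 151 150 150 148 155 149 148 169 195 169 153]
 [ 47  51 142 100 248 247 246 243 240 202 181 173 176 179 178 175 179 175 176 162 195 226 200 179]
 [ 46  57 144 102 248 239 202 228 232 177 175 177 178 176 177 177 177 180 176 157 194 226 199 178]
 [ 47  52 144 101 247 242 229 236 237 178 175 179 176 179 176 177 179 178 178 155 194 225 191 141]
 [ 46  65 146 105 246 247 246 234 231 180 176 178 180 180 175 179 177 178 176 153 215 229 151  88]
 [ 46  68 156 103 247 248 245 239 235 179 175 179 177 176 177 172 178 175 179 152 226 179  98  81]]
[ 0.442  -0.304   0.2612]
```

View pics/c9.png

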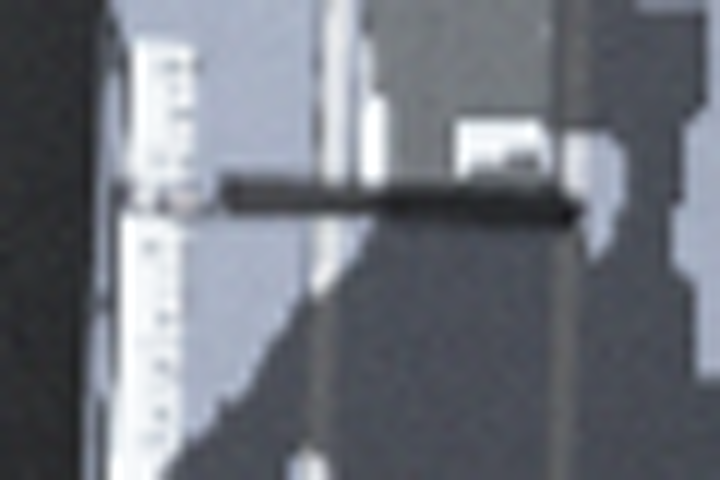

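The pointer is at row 238.95 and the clip's line at about 238.3, both at column 368. That leaves roughly 1.7 mm, so one more small tap.

```bash
python3 -c "
from h import *
go(.45,-.3025,.0565,-2.9)"
```

```text
shift [array([  3.9,   5.7, 204.7]), array([0.011, 0.01 , 0.001])]
```

Emit:
drive_tool --deltas '[[[2, 0, 35, 0, 0, 0], [0, 0, 40, 0, 0, 0], [0, 0, 40, 0, 0, 0], [0, 0, 40, 0, 0, 0], [0, 0, 35, 0, 0, 0], [0, 0, 12, 0, 0, 0], [0, 0, 0, 0, 0, 0], [0, 0, 0, 0, 0, 0]]]'

```text
time: 46.83
position: [0.4395, -0.2995, 0.053]
tool_rot: [0.724, 0.689, 0.0, -0.001]
ft_force: [1.0, -0.1, -0.1]
grip_width: 0.0003
grip_force: 0.0
```

```bash
python3 -c "
from h import *
go(.46,-.3030,.0565,-2.9)"
```

```text
shift [array([-2.5, 20.6, -3.5]), array([-0.001, -0.001,  0.001])]
```

Emit:
drive_tool --deltas '[[[-2.5, 5, -3.5, 0, 0, 0], [0, 10, 0, 0, 0, 0], [0, 5, 0, 0, 0, 0], [0, 3, 0, 0, 0, 0], [0, 1, 0, 0, 0, 0], [0, 0, 0, 0, 0, 0], [0, 0, 0, 0, 0, 0]]]'

```text
time: 47.42
position: [0.4644, -0.304, 0.0584]
tool_rot: [0.724, 0.69, -0.0, 0.001]
ft_force: [0.2, -0.3, -0.2]
grip_width: 0.0001
grip_force: 0.0
```

Emit:
drive_tool --deltas '[[[0, 1, 0, 0, 0, 0], [0, 1, 0, 0, 0, 0], [0, 1, 0, 0, 0, 0], [0, 1, 0, 0, 0, 0], [0, 0, 0, 0, 0, 0], [0, 0, 0, 0, 0, 0]]]'

```text
time: 47.92
position: [0.4677, -0.3042, 0.058]
tool_rot: [0.724, 0.69, -0.0, 0.001]
ft_force: [-3.6, -1.7, 0.9]
grip_width: -0.0
grip_force: 1.6
```

Emit:
drive_tool --deltas '[[[0, 1, 0, 0, 0, 0], [0, 1, 0, 0, 0, 0], [0, 0, 0, 0, 0, 0], [0, 0, 0, 0, 0, 0]]]'

```text
time: 48.25
position: [0.4687, -0.3042, 0.058]
tool_rot: [0.724, 0.69, -0.001, -0.0]
ft_force: [-6.6, -2.0, 2.8]
grip_width: 0.0005
grip_force: 3.2
```

Emit:
drive_tool --deltas '[[[0, 1, 0, 0, 0, 0], [0, 0, 0, 0, 0, 0], [0, 0, 0, 0, 0, 0]]]'

```text
time: 48.5
position: [0.4695, -0.3043, 0.058]
tool_rot: [0.724, 0.69, -0.001, -0.0]
ft_force: [-6.6, -2.0, 2.8]
grip_width: 0.0005
grip_force: 3.4
```

Emit:
drive_tool --deltas '[[[0, -10, 0, 0, 0, 0], [0, -30, 0, 0, 0, 0], [0, -10, -40, 0, 0, 0], [0, 0, -40, 0, 0, 0], [0, 0, -40, 0, 0, 0], [0, 0, -40, 0, 0, 0], [0, 0, -30, 0, 0, 0], [0, 0, 0, 0, 0, 0]]]'

```text
time: 49.17
position: [0.4241, -0.3044, 0.2546]
tool_rot: [0.724, 0.69, 0.0, 0.009]
ft_force: [0.5, -0.4, -0.9]
grip_width: 0.0008
grip_force: 0.0
```

Run:
```python
from h import *
c=snap("top"); im=c["img"]
g=cv2.cvtColor(im,cv2.COLOR_RGB2GRAY)
print(g[234:244,360:372]);go(.60,-.315,.25,-2.9)
t=im[150:215,345:440]
for u,v in((372,165),(440,183)): print(onz(c,u,v,.16))
```

```text
[[122 160 192 244 237 231 237 226 186 175 175 180]
 [127 156 200 244 228 217 229 190 180 176 178 152]
 [130 141 178 230 239 237 238 210 181 179 138  99]
 [133 104 129 195 223 197 200 181 166 176 104  69]
 [131  84 111 205 218 150 189 192 145 123  94  73]
 [133  94 154 182 193 133 162 166 139 147 155 149]
 [137  97 235 235 232 227 199 160 164 175 176 178]
 [138 103 248 247 245 244 239 198 178 179 178 179]
 [144 103 248 239 202 229 232 179 173 178 178 177]
 [145 100 247 244 231 236 238 179 176 177 177 175]]
shift [array([ -3.1, 177.4,   3.4]), array([0.01 , 0.008, 0.002])]
[ 0.6453 -0.2273  0.16  ]
[ 0.608  -0.3814  0.16  ]
```

Run:
```python
from h import *
t=snap("top");s=snap("side")
def tri(a,b):
    o1,d1=ray(t,*a);o2,d2=ray(s,*b); A=np.c_[d1,-d2]; k=np.linalg.lstsq(A,o2-o1,rcond=None)[0]
    p,q=o1+k[0]*d1,o2+k[1]*d2; return (p+q)/2,np.linalg.norm(p-q)
c,e=tri((340,57),(200,97)); print("ring centre",c,e)
for u,v in((432,75),(420,115),(395,142),(365,157)): print(onz(t,u,v,c[2]))
for z in(0,.05,.1,.15,.2):
    y=onz(t,440,200,z)[1]; o,d=ray(s,312,133); p=o+d*(y-o[1])/d[1]; print(z,y,p)
```

```text
ring centre [ 0.842  -0.1279  0.2981] 0.014732808013045388
[ 0.8027 -0.3118  0.2981]
[ 0.722  -0.2881  0.2981]
[ 0.6673 -0.2394  0.2981]
[ 0.6363 -0.1812  0.2981]
0 -0.44460628433371907 [ 0.6192 -0.4446  0.0623]
0.05 -0.4248097296180048 [ 0.6137 -0.4248  0.0749]
0.1 -0.40501317490229044 [ 0.6082 -0.405   0.0875]
0.15 -0.3852166201865762 [ 0.6027 -0.3852  0.1   ]
0.2 -0.3654200654708619 [ 0.5972 -0.3654  0.1126]
```

Emit:
drive_tool --deltas '[[[0, 0, 0, 0, 0, 0.118], [0, 0, 0, 0, 0, 0.118], [0, 0, 0, 0, 0, 0.118], [0, 0, 0, 0, 0, 0.118], [0, 0, 0, 0, 0, 0], [0, 0, 0, 0, 0, 0]]]'

```text
time: 49.82
position: [0.4204, -0.3008, 0.2461]
tool_rot: [0.865, 0.502, -0.0, -0.001]
ft_force: [0.2, 0.2, -0.1]
grip_width: 0.0003
grip_force: 0.0
```

```bash
python3 -c "
from h import *
go(.615,-.313,.25,-30)"
```

```text
shift [array([ 85.8, 175.1,  -4. ]), array([-0.001, -0.001,  0.006])]
```

Emit:
drive_tool --deltas '[[[14.3, 29.2, -1, 0, 0, 0], [14.3, 29.2, -1, 0, 0, 0], [14.3, 29.2, -1, 0, 0, 0], [14.3, 29.2, -1, 0, 0, 0], [14.3, 29.2, 0, 0, 0, 0], [14.3, 29.2, 0, 0, 0, 0], [0, 0, 20, 0, 0, 0], [0, 0, 10, 0, 0, 0]]]'

```text
time: 50.48
position: [0.6166, -0.3137, 0.2194]
tool_rot: [0.864, 0.503, -0.0, 0.0]
ft_force: [-0.1, -0.4, -1.1]
grip_width: 0.0004
grip_force: 0.0
```

Emit:
drive_tool --deltas '[[[0, 0, 10, 0, 0, 0], [0, 0, 10, 0, 0, 0], [0, 0, 10, 0, 0, 0], [0, 0, 5, 0, 0, 0], [0, 0, 0, 0, 0, 0], [0, 0, 0, 0, 0, 0]]]'

```text
time: 50.98
position: [0.615, -0.3149, 0.1876]
tool_rot: [0.866, 0.501, 0.0, 0.001]
ft_force: [0.6, 0.2, 0.4]
grip_width: 0.0007
grip_force: 0.0
```

Emit:
drive_tool --deltas '[[[0, 0, 8, 0, 0, 0], [-2.2, -4.2, 6, 0, 0, 0], [-2.2, -4.2, 6, 0, 0, 0], [-2.2, -4.2, 6, 0, 0, 0], [0, 0, 0, 0, 0, 0]]]'

```text
time: 51.4
position: [0.5996, -0.3133, 0.1591]
tool_rot: [0.865, 0.501, -0.001, -0.001]
ft_force: [-0.9, 0.1, -0.8]
grip_width: 0.0004
grip_force: 0.0
```

Emit:
drive_tool --deltas '[[[-2, -4, 6, 0, 0, 0], [-2, -4, 6, 0, 0, 0], [-1, -2, 6, 0, 0, 0], [-1, -2, 6, 0, 0, 0], [0, 0, 0, 0, 0, 0]]]'

```text
time: 51.82
position: [0.5871, -0.3129, 0.1357]
tool_rot: [0.865, 0.501, -0.0, -0.0]
ft_force: [-0.0, 0.1, 0.2]
grip_width: 0.0003
grip_force: 0.1
```

Run:
```python
from h import *
t=snap("top")["img"];s=snap("side")["img"]
a=cv2.resize(t[140:260,340:450],None,fx=3.6,fy=3.6,interpolation=2)
b=cv2.resize(s[100:210,260:360],None,fx=3.9,fy=3.9,interpolation=2)
cv2.imwrite("pics/c10.png",np.hstack([a[:428],b[:428]] if b.shape[0]>=428 else [a[:b.shape[0]],b])[:,:,::-1])
```

```text
(no output)
```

View pics/c10.png

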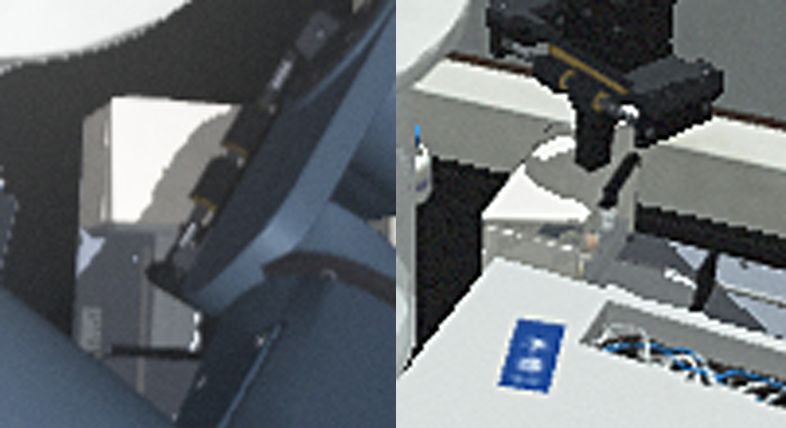

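The cover is part-way down under the fingertips (side crop (595,165) on the white cover). I'll keep pressing.

Emit:
drive_tool --deltas '[[[-1, -2, 5, 0, 0, 0], [-1, -2, 5, 0, 0, 0], [-1, -2, 4, 0, 0, 0], [0, 0, 3, 0, 0, 0], [0, 0, 0, 0, 0, 0]]]'

```text
time: 52.33
position: [0.5819, -0.3129, 0.1204]
tool_rot: [0.865, 0.501, 0.0, 0.002]
ft_force: [-0.5, -0.0, 0.1]
grip_width: 0.0006
grip_force: 0.0
```

Emit:
drive_tool --deltas '[[[0, 0, 3, 0, 0, 0], [0, 0, 2, 0, 0, 0], [0, 0, 2, 0, 0, 0], [0, 0, 0, 0, 0, 0]]]'

```text
time: 52.67
position: [0.5816, -0.313, 0.1172]
tool_rot: [0.865, 0.501, 0.0, 0.002]
ft_force: [-4.3, 3.2, 21.0]
grip_width: 0.0003
grip_force: 10.8
```

Emit:
drive_tool --deltas '[[[0, 0, 1.5, 0, 0, 0], [0, 0, 0, 0, 0, 0], [0, 0, 0, 0, 0, 0]]]'

```text
time: 52.92
position: [0.5816, -0.3131, 0.1171]
tool_rot: [0.865, 0.501, 0.0, 0.002]
ft_force: [-7.0, 3.9, 27.0]
grip_width: 0.0006
grip_force: 13.7
```

Emit:
drive_tool --deltas '[[[0, 0, -30, 0, 0, 0], [0, 0, -40, 0, 0, 0], [0, 0, -40, 0, 0, 0], [0, 0, -40, 0, 0, 0], [-15, -30, 0, 0, 0, 0], [-15, -30, 0, 0, 0, 0], [-15, -30, 0, 0, 0, 0], [-15, -30, 0, 0, 0, 0]]]'

```text
time: 53.58
position: [0.4456, -0.3043, 0.261]
tool_rot: [0.865, 0.501, -0.0, 0.001]
ft_force: [0.1, -1.1, -0.3]
grip_width: 0.0003
grip_force: 0.0
```

Run:
```python
from h import *
tc=snap("top");t=tc["img"];s=snap("side")["img"]
a=cv2.resize(t[150:280,340:450],None,fx=3.6,fy=3.6,interpolation=2)
b=cv2.resize(s[110:210,260:360],None,fx=3.9,fy=3.9,interpolation=2)
cv2.imwrite("pics/c11.png",np.hstack([a[:390],b[:390]])[:,:,::-1])
g=cv2.cvtColor(t,cv2.COLOR_RGB2GRAY); print(g[234:244,360:372]); go(.39,.256,.25,-30)
```

```text
[[123 165 192 243 236 229 237 225 184 175 175 176]
 [126 154 202 242 227 218 230 190 177 175 175 152]
 [127 142 176 228 238 236 236 210 183 178 135 100]
 [133 107 126 192 222 200 198 176 163 173 103  72]
 [132  88 108 206 218 149 190 192 145 123  92  72]
 [133  95 157 182 188 134 160 163 143 150 155 146]
 [136 101 235 232 232 223 196 161 166 178 175 178]
 [138 102 247 247 244 242 239 198 180 177 176 176]
 [145 103 248 238 199 226 231 179 174 176 177 177]
 [144 103 246 242 229 236 236 176 177 177 175 177]]
shift [array([ 457.9, -324.1,   12.1]), array([-0.006, -0.   ,  0.   ])]
```

View pics/c11.png

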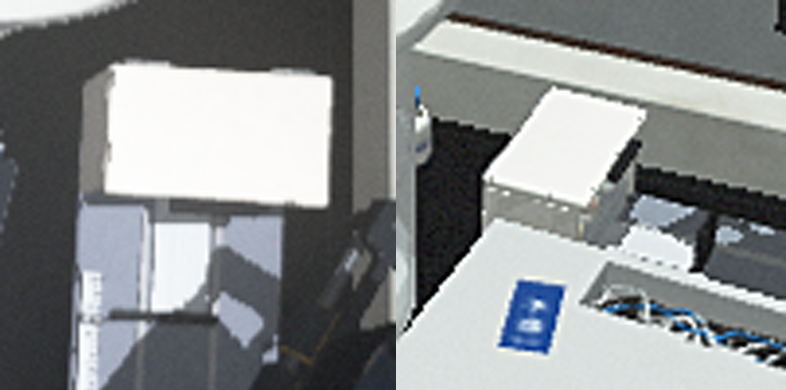

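The cover is shut and stays flat, and the pointer hasn't moved. I'll re-measure the keypad in case it was knocked.

```bash
cat > pad.py <<'E'
from h import *
c=snap("top"); g=cv2.cvtColor(c["img"],cv2.COLOR_RGB2GRAY)
n,l,st,ce=cv2.connectedComponentsWithStats((g[235:312,145:245]>90).astype(np.uint8))
for i in range(1,n):
    if st[i,4]<600: continue
    m=(l==i).astype(np.uint8); k,_=cv2.findContours(m,cv2.RETR_EXTERNAL,2); r=cv2.minAreaRect(max(k,key=cv2.contourArea)); b=cv2.boxPoints(r)+[145,235]
    P=np.array([onz(c,*p,.02) for p in b]); print(st[i],r[1],P,P.mean(0))
for th in (70,90):
    q=(g[235:312,145:245]<th).astype(np.uint8); n,l,st,ce=cv2.connectedComponentsWithStats(q)
    for i in range(1,n):
        if 20<st[i,4]<260: print(th,st[i],ce[i]+[145,235],onz(c,*(ce[i]+[145,235]),.032))
E
python3 pad.py
```

```text
[  80    0   20   77 1092] (76.0, 19.0) [[0.4796 0.1156 0.02  ]
 [0.4808 0.0669 0.02  ]
 [0.2889 0.0614 0.02  ]
 [0.2878 0.1095 0.02  ]] [0.3843 0.0883 0.02  ]
[  13   19   62   30 1659] (29.0, 61.0) [[0.4272 0.2849 0.02  ]
 [0.4308 0.1293 0.02  ]
 [0.3575 0.1269 0.02  ]
 [0.354  0.2818 0.02  ]] [0.3924 0.2057 0.02  ]
90 [38 30 11  9 51] [187.5098 269.3333] [0.3911 0.2059 0.032 ]
90 [20 32  7  6 32] [167.75   269.4688] [0.3896 0.2556 0.032 ]
```

Emit:
drive_tool --deltas '[[[0, 0, 0, 0, 0, -0.105], [0, 0, 0, 0, 0, -0.105], [0, 0, 0, 0, 0, -0.105], [0, 0, 0, 0, 0, -0.105], [0, 0, 0, 0, 0, -0.104], [37, -3, 0, 0, 0, 0], [37, -3, 0, 0, 0, 0], [37, -3, 0, 0, 0, 0]]]'

```text
time: 54.4
position: [0.439, -0.1936, 0.2607]
tool_rot: [0.707, 0.708, 0.0, 0.001]
ft_force: [-0.1, -0.4, 0.8]
grip_width: 0.0004
grip_force: 0.0
```

Emit:
drive_tool --deltas '[[[37, -3, 0, 0, 0, 0], [37, -3, 0, 0, 0, 0], [37, -3, 0, 0, 0, 0], [37, -3, 0, 0, 0, 0], [37, -3, 0, 0, 0, 0], [37, -3, 0, 0, 0, 0], [37, -3, 0, 0, 0, 0], [37, -3, 0, 0, 0, 0]]]'

```text
time: 55.07
position: [0.414, 0.104, 0.2606]
tool_rot: [0.706, 0.708, 0.0, 0.002]
ft_force: [0.8, 0.4, 0.6]
grip_width: 0.0003
grip_force: 0.0
```

Emit:
drive_tool --deltas '[[[37, -3, 0, 0, 0, 0], [37, -3, 0, 0, 0, 0], [37, -3, 0, 0, 0, 0], [37, -3, 0, 0, 0, 0], [0, 0, 0, 0, 0, 0], [0, 0, 0, 0, 0, 0]]]'

```text
time: 55.57
position: [0.4011, 0.2521, 0.26]
tool_rot: [0.704, 0.71, 0.0, 0.002]
ft_force: [-0.7, -1.0, -0.6]
grip_width: 0.0008
grip_force: 0.0
```

```bash
python3 -c "
from h import *
go(.3905,.2556,.065,0)"
```

```text
shift [array([  4., -11., 195.]), array([0.002, 0.002, 0.008])]
```

Emit:
drive_tool --deltas '[[[4, -11, 0, 0, 0, 0], [0, 0, 40, 0, 0, 0], [0, 0, 40, 0, 0, 0], [0, 0, 40, 0, 0, 0], [0, 0, 40, 0, 0, 0], [0, 0, 30, 0, 0, 0], [0, 0, 0, 0, 0, 0], [0, 0, 0, 0, 0, 0]]]'

```text
time: 56.23
position: [0.3891, 0.252, 0.0693]
tool_rot: [0.707, 0.707, -0.002, 0.0]
ft_force: [0.2, 0.3, 0.1]
grip_width: 0.0002
grip_force: 0.0
```

```bash
python3 -c "
from h import *
go(.3905,.2556,.054,0)"; python3 pad.py | grep -v '^\[  80'
```

```text
shift [array([ 3.7,  1.4, 15.3]), array([-0.003,  0.004,  0.001])]
 [0.4808 0.0669 0.02  ]
 [0.2889 0.0614 0.02  ]
 [0.2878 0.1095 0.02  ]] [0.3843 0.0883 0.02  ]
[ 30  19  45  30 623] (44.0, 29.0) [[0.355  0.2386 0.02  ]
 [0.4282 0.2416 0.02  ]
 [0.4308 0.1293 0.02  ]
 [0.3575 0.1269 0.02  ]] [0.3929 0.1841 0.02  ]
```

Emit:
drive_tool --deltas '[[[3.7, 1.4, 6, 0, 0, 0], [0, 0, 6, 0, 0, 0], [0, 0, 3, 0, 0, 0], [0, 0, 2, 0, 0, 0], [0, 0, 2, 0, 0, 0], [0, 0, 0, 0, 0, 0], [0, 0, 0, 0, 0, 0]]]'

```text
time: 56.87
position: [0.3922, 0.2574, 0.0517]
tool_rot: [0.706, 0.708, 0.001, 0.002]
ft_force: [0.1, 1.1, 1.8]
grip_width: 0.0002
grip_force: 1.3
```

Emit:
drive_tool --deltas '[[[0, 0, 1.5, 0, 0, 0], [0, 0, 0, 0, 0, 0], [0, 0, 0, 0, 0, 0], [0, 0, 0, 0, 0, 0]]]'

```text
time: 57.2
position: [0.3922, 0.2574, 0.05]
tool_rot: [0.706, 0.708, 0.001, 0.002]
ft_force: [0.7, 2.1, 2.9]
grip_width: 0.0005
grip_force: 1.7
```

Emit:
drive_tool --deltas '[[[0, 0, 1.5, 0, 0, 0], [0, 0, 1, 0, 0, 0], [0, 0, 0, 0, 0, 0], [0, 0, 0, 0, 0, 0]]]'

```text
time: 57.53
position: [0.3922, 0.2574, 0.049]
tool_rot: [0.706, 0.708, 0.001, 0.002]
ft_force: [-1.5, 0.7, 19.8]
grip_width: 0.0005
grip_force: 10.1
```

Emit:
drive_tool --deltas '[[[0, 0, 1, 0, 0, 0], [0, 0, 0, 0, 0, 0], [0, 0, 0, 0, 0, 0], [0, 0, 0, 0, 0, 0]]]'

```text
time: 57.87
position: [0.3922, 0.2574, 0.0488]
tool_rot: [0.706, 0.708, 0.001, 0.002]
ft_force: [-2.0, 0.2, 28.7]
grip_width: 0.0006
grip_force: 14.2
```

Small key is fully down. I'll raise, then move to the large key at (.3935, .1557).

Emit:
drive_tool --deltas '[[[0, 0, -20, 0, 0, 0], [0, 0, -25, 0, 0, 0], [-33, 0, 0, 0, 0, 0], [-33, 0, 0, 0, 0, 0], [-34, 0, 0, 0, 0, 0], [0, 0, 0, 0, 0, 0], [0, 0, 0, 0, 0, 0]]]'

```text
time: 58.45
position: [0.3909, 0.1556, 0.0912]
tool_rot: [0.707, 0.707, -0.001, 0.001]
ft_force: [0.2, 0.6, -0.2]
grip_width: 0.0003
grip_force: 0.0
```

```bash
python3 -c "
from h import *
go(.3935,.1557,.056,0)"; python3 pad.py
```

```text
shift [array([ 0.2,  2.6, 35.2]), array([-0.001,  0.003, -0.001])]
[  80    0   20   77 1091] (76.0, 19.0) [[0.4796 0.1156 0.02  ]
 [0.4808 0.0669 0.02  ]
 [0.2889 0.0614 0.02  ]
 [0.2878 0.1095 0.02  ]] [0.3843 0.0883 0.02  ]
[   5   36   46   31 1133] (28.159555435180664, 46.36873245239258) [[0.3739 0.307  0.02  ]
 [0.3882 0.1903 0.02  ]
 [0.318  0.1806 0.02  ]
 [0.3038 0.2968 0.02  ]] [0.346  0.2437 0.02  ]
```

The pad was knocked aside. I'll lift clear and measure again.

Emit:
drive_tool --deltas '[[[0, 0, -40, 0, 0, 0], [0, 0, -40, 0, 0, 0], [0, 35, -40, 0, 0, 0], [0, 40, -20, 0, 0, 0], [0, 40, 0, 0, 0, 0], [0, 40, 0, 0, 0, 0], [0, 0, 0, 0, 0, 0]]]'

```text
time: 59.08
position: [0.5451, 0.1593, 0.2229]
tool_rot: [0.706, 0.708, 0.005, 0.005]
ft_force: [-0.1, 0.2, -0.5]
grip_width: 0.0004
grip_force: 0.0
```

```bash
python3 pad.py; python3 -c "
from h import *
cv2.imwrite('pics/c12.png',cv2.resize(snap('top')['img'][230:320,130:250],None,fx=6,fy=6,interpolation=2)[:,:,::-1])"
```

```text
[  80    0   20   77 1091] (76.0, 19.0) [[0.4796 0.1156 0.02  ]
 [0.4808 0.0669 0.02  ]
 [0.2889 0.0614 0.02  ]
 [0.2878 0.1095 0.02  ]] [0.3843 0.0883 0.02  ]
```

View pics/c12.png

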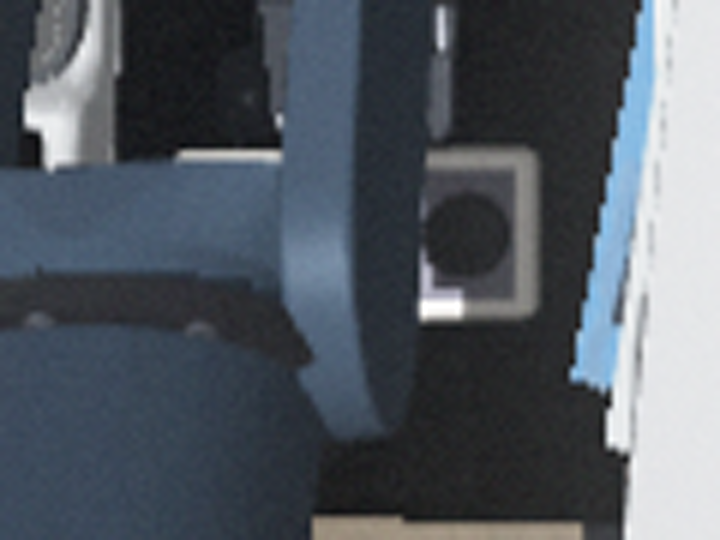

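The pad has not moved. That last blob was the arm itself. The large key is at px (207.5,268.8), which gives (.394,.156) as before. I'll go back and press it.

```bash
python3 -c "
from h import *
print(onz(snap('top'),207.5,268.8,.032))
go(.394,.1557,.065,0)"
```

```text
[0.3936 0.1556 0.032 ]
shift [array([  -2.3, -140.6,  155.9]), array([-0.002,  0.002,  0.005])]
```

Emit:
drive_tool --deltas '[[[-2.3, -35.2, 0, 0, 0, 0], [0, -35.2, 0, 0, 0, 0], [0, -35.2, 0, 0, 0, 0], [0, -35, 0, 0, 0, 0], [0, 0, 38, 0, 0, 0], [0, 0, 38, 0, 0, 0], [0, 0, 38, 0, 0, 0], [0, 0, 38, 0, 0, 0]]]'

```text
time: 59.9
position: [0.3939, 0.1555, 0.0693]
tool_rot: [0.705, 0.709, 0.0, 0.002]
ft_force: [0.9, -0.5, 0.6]
grip_width: 0.0005
grip_force: 0.0
```

Emit:
drive_tool --deltas '[[[0, 0, 0, 0, 0, 0], [0, 0, 0, 0, 0, 0], [0, 0, 0, 0, 0, 0]]]'

```text
time: 60.15
position: [0.3954, 0.1552, 0.0708]
tool_rot: [0.706, 0.709, 0.0, 0.001]
ft_force: [-0.1, -0.5, 0.9]
grip_width: 0.0004
grip_force: 0.0
```

```bash
python3 -c "
from h import *
go(.394,.1557,.054,0)"
```

```text
shift [array([ 0.5, -1.5, 16.8]), array([0.002, 0.002, 0.004])]
```

Emit:
drive_tool --deltas '[[[0.5, -1.5, 8, 0, 0, 0], [0, 0, 8, 0, 0, 0], [0, 0, 2, 0, 0, 0], [0, 0, 2, 0, 0, 0], [0, 0, 1.5, 0, 0, 0], [0, 0, 0, 0, 0, 0], [0, 0, 0, 0, 0, 0]]]'

```text
time: 60.73
position: [0.3957, 0.1556, 0.0493]
tool_rot: [0.706, 0.708, 0.001, 0.002]
ft_force: [-0.0, 2.2, 10.0]
grip_width: 0.0002
grip_force: 4.5
```

Emit:
drive_tool --deltas '[[[0, 0, 1.5, 0, 0, 0], [0, 0, 0, 0, 0, 0], [0, 0, 0, 0, 0, 0]]]'

```text
time: 60.98
position: [0.3958, 0.1555, 0.049]
tool_rot: [0.706, 0.708, 0.002, 0.003]
ft_force: [-1.8, 2.5, 22.9]
grip_width: 0.0007
grip_force: 11.7
```

Fully down. Now lifting clear, then a check.

Emit:
drive_tool --deltas '[[[0, 0, -20, 0, 0, 0], [0, 0, -35, 0, 0, 0], [0, 0, -40, 0, 0, 0], [0, 0, -40, 0, 0, 0], [0, 0, -30, 0, 0, 0], [0, 0, 0, 0, 0, 0], [0, 0, 0, 0, 0, 0]]]'

```text
time: 61.57
position: [0.3951, 0.1557, 0.2135]
tool_rot: [0.706, 0.708, 0.002, 0.003]
ft_force: [-0.6, 0.3, -0.6]
grip_width: 0.0003
grip_force: 0.0
```

Run:
```python
from h import *
g=cv2.cvtColor(snap("top")["img"],cv2.COLOR_RGB2GRAY); print(g[236:241,360:372], g[170:205:8,375:430:10]); print(sensors.get_obs()["ft_force"],sensors.get_obs()["position"])
print(ticket.hand_in())
```

```text
[[129 141 178 227 238 236 236 211 183 178 138 104]
 [132 106 127 193 221 196 198 176 164 174 103  72]
 [136  88 110 206 215 151 189 193 144 126  99  75]
 [130  92 153 182 189 132 164 166 143 148 153 150]
 [136 104 234 234 231 221 194 159 168 174 174 179]] [[251 250 247 232 221 163]
 [251 250 250 248 249 248]
 [252 251 251 249 250 249]
 [253 252 252 251 250 250]
 [253 253 252 252 251 250]]
[ 0.1826  0.3938 -0.1618] [0.394  0.1555 0.2121]
the job is handed in; nothing more can be done
None
```

I finished every step and handed the job in, but it probably fails: while backing away from the carriage the arm hit the centre instrument, and the wrist force read about 166 N, over the 120 N limit. By camera and force readings, all three vials are in pockets, the pointer is within about 0.5 mm of the mark, the cover is shut, and the small then large key went fully down.

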